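Put a mug away in the pedal-lid damp chest

TASK

Hold the damp chest open by lowering the firebrick onto its pedal and letting go, then stand the terracotta mug upright and gently on the cork disc in the chest's free bay. After that lift the brick off slowly, so that the pedal eases up and the lid comes down gently without slamming, and set the brick back flat on its dark slab. Leave the other mugs and the things on the bench where they are.

Things in the scene. Friction and masses are not known exactly. Their poses are not given: they have to be found in the camera images.
- chest: cream box, fixed, mid-bench, 156 (x) x 236 (y) x 110 mm high; inside 140 x 220, floor 10 mm above the bench. Origin: centre of underside, z up. Pedal on its -x side, lid hinge along its +x rim. A low divider (25 mm high, 6 thick) along x at y = 0 makes two bays, centred at x = -8, y = +55 and -55 mm: one holds an ochre mug, the other the cork disc.
- lid (a joint): angle of the green lid (160 x 240 x 6 mm, hinged at chest x = +80, z = 111 mm): 0 shut, 1.70 fully open (just past upright, its edge about 270 mm above the bench). Linked to the pedal: lid = 6.8 x pedal, so it falls shut when the pedal comes up.
- pedal (a joint): pedal angle: 0 up (rest), 0.25 fully down. Sprung: 5 N down on the tread starts it, about 3 N holds it down; the brick's weight alone presses it fully down. Let go, it springs up and slams the lid. Steel U-frame, bars along both sides of the chest 130 mm from its middle, pivoted about chest y at x = +12, z = 45 mm.
- tread (a point): middle of the top of the pedal's black tread with yellow stripes (104 mm along chest x, 90 along chest y); moves with the pedal: chest x = -162, y = 0, z = 76 mm when up, z = 32 when fully down. The tread rises 0.13 rad towards the robot when up and falls 0.12 rad towards it when down. At rest its axes are the chest's.
- disc: cork disc, diameter 84 mm, 6 mm thick, fixed on the floor of the chest's free bay (top 16 mm above the bench). Origin: centre of its underside.
- mug: the terracotta (red-brown) mug, about 0.2 kg, 58 mm across, 85 mm high, with a handle on its own +y side that reaches 50 mm from its axis (between 17 and 73 mm up). Origin: centre of its underside; z up. It stands in one of three places on the ware board, at any yaw.
- ochre_a: ochre mug, same shape as the terracotta one, on the ware board; origin centre of underside, handle on its +y side. Leave it.
- ochre_b: another ochre mug on the ware board, as ochre_a. Leave it.
- stored: ochre mug of the same shape standing in the occupied bay of the chest. Leave it.
- board: slatted wooden ware board, fixed, 325 (x) x 110 (y) x 35 mm high, left or right of the chest, the three mugs in a row 105 mm apart along its x axis. Origin: centre of its underside.
- slab: dark grey slab, fixed, 150 (x) x 130 (y) x 12 mm, the brick's place, on the other side of the chest from the ware board. Origin: centre of its underside.
- brick: yellow firebrick, 90 (x) x 60 (y) x 60 mm high, 0.7 to 0.9 kg. Origin: centre of its underside; starts on the slab.
- jar: blue jar, 56 mm across, 75 mm high, standing loose beyond the slab; origin centre of underside. Leave it.
- brush: brush about 160 mm long lying near the slab on its robot side. Leave it.
- bowl: orange bowl, 110 mm across, 55 mm high, at the back right. Leave it.
- bottle: blue bottle, 60 mm across, 160 mm high, at the back left. Leave it.
Things that resemble listed ones, but are neither listed nor needed, are in the scene too. Leave any purple look-alike of the brick alone.

How it is judged:
On the way, in this order (a step that is already met when the one before it is completed fails the run):
1. the brick rests on the pedal, let go, and holds the lid up (value of joint lid above 1.4 rad and contact force between brick and anything else above 2 N and horizontal distance between brick and tread below 0.06 m and contact force between the fingers and brick below 0.3 N), for 0.2 s.
2. the terracotta mug stands on the cork disc, let go, while the lid is up (value of joint lid above 1.4 rad and horizontal distance between mug and disc below 0.02 m and z of mug in the frame of disc below 0.009 m and angle between mug's own z axis and vertical below 0.08 rad and contact force between the fingers and mug below 0.3 N), for 0.2 s.
At the end, for the whole second after the job is handed in: lid shut (under 0.06 rad); the terracotta mug upright (0.08 rad) on the cork disc, within 20 mm of its centre; the brick at rest flat on its slab, its middle within 45 mm of the slab's (value of joint lid below 0.06 rad and horizontal distance between mug and disc below 0.02 m and z of mug in the frame of disc below 0.009 m and angle between each of mug, brick's own z axis and vertical below 0.08 rad and horizontal distance between brick and slab below 0.045 m and z of brick in the frame of slab below 0.016 m and linear speed of each of brick, mug below 0.02 m/s); the robot touches nothing.
It fails at once if the lid slams: it falls faster than 4.5 rad/s (velocity of joint lid below -4.5 rad/s).
It fails at once if the lid is flung open by a dropped brick: faster than 9 rad/s (velocity of joint lid above 9 rad/s).
It fails at once if the mug is dropped onto the disc: it comes down on it faster than 0.45 m/s (a fall of about 10 mm) (horizontal distance between mug and disc below 0.05 m and z of mug in the frame of disc below 0.012 m and linear speed of mug above 0.45 m/s).
It fails at once if another mug is shifted more than 25 mm or knocked over (distance of any of ochre_a, ochre_b, stored from where it was at the start of the episode above 0.025 m or angle between any of ochre_a, ochre_b, stored's own z axis and vertical above 0.5 rad).
It fails at once if the jar, brush, bowl or bottle is shifted more than 30 mm or knocked over (distance of any of jar, brush, bowl, bottle from where it was at the start of the episode above 0.03 m or angle between any of jar, bottle's own z axis and vertical above 0.5 rad).
It also fails if it takes over 72 s, if anything falls off the work surface, if the arm or the gripper's body presses on something with over 40 N, if the wrist force passes 120 N, or if a joint passes its speed limit or range.

ROBOT

A 6-joint arm with a two-finger parallel gripper is mounted at the origin on the work surface. World frame = base frame: x ahead of the robot, y to its left, z up, the work surface at z = 0. Lengths are in m, angles in rad, forces in N, time in s.
With the tool pointing down it reaches from about 0.275 to 0.975 m from the base axis. Payload 8.4 kg.
Tool frame: the origin (TCP) lies where the fingers leave the gripper's body, on its centre line; the fingertips stand 88 mm ahead of it and the grasp point (between the pads) lies 69 mm ahead of it (ctrl.finger_overhang is the distance from the TCP to the fingertips, in m); z points along the fingers, y is the direction in which the jaws open and shut (so a half turn about z gives the same grasp; the last joint's range is limited). The gripper opens to 92 mm and grips with 3 to 60 N. Pads are 20 mm wide; open, the fingers measure 128 mm over their backs; the gripper's body (75 mm by 189 mm) begins 69 mm behind the grasp point.
Start: joints at [1.144, 0.353, 1.633, -0, 1.155, -0.002], TCP at [0.258, 0.569, 0.303] pointing down, gripper open.
Joint ranges: [-2.63, 2.63], [-0.92, 2.1], [0.06, 2.66], [-1.3, 4.44], [0, 2.69], [-3.02, 3.02]. Speed limits (rad/s): [2.22, 2.22, 2.79, 3.14, 3.14, 3.14].

INTERFACE

Orientations are given as a 3x3 rotation matrix whose columns are the frame's x, y, z axes.
In Python, from workcell import monitor, viewer, workorder, ctrl gives the robot as it stands.
- The arm moves only by the tool drive_tool, never from a script. Its argument "plan" is a list of rows, each an object of numbers: "tx", "ty", "tz": the shift along the tool's x, y, z in cm; "rx", "ry", "rz": the turn, a rotation vector about the tool's x, y, z in rad; "hand": the closure, from -1 (fully open) to 1 (shut). In form: [{"tx": .., "ty": .., "tz": .., "rx": .., "ry": .., "rz": .., "hand": ..}, ...]. A call has 1 to 5 rows; each row shifts and turns the commanded pose from where the row before left it, along the tool's axes as they then stand; what a row does not reach is not made up. A row lasts 1/10 s, in which the tool goes at most 50 mm and 8.59 degrees, less where a joint would pass 70% of its speed; a pose out of reach is approached as far as the arm can. A call with a gripper value outside its range is refused whole. The fingers move at their own pace and stop on an object; "grip_force" is the grip in N (left out, the last holds). Time passes only in rows, so rows that do not move let the fingers close. It gives the time, the measured TCP pose, the force and the opening at its end, in the units of the state.
- monitor.observe(): the state, without advancing time (a new reading comes with each control period).
- viewer.grab_frame(name): name is "side" or "top"; returns (picture, depth): 420x560x3 uint8, red, green, blue; 420x560 float32, m along the optical axis (not along the pixel's ray), 0 where there is no reading.
- viewer.get_calibration(name): a dict with "camera_matrix" (3x3 intrinsics, pixels), "k1" (the pictures are not rectified: a ray, as slopes to the right and down, at radius r is drawn at 1 + k1 r^2 times it, then the intrinsics apply), "world_from_camera" (4x4, takes a point from camera to world coordinates). Camera axes: x right, y up, looking along -z (the intrinsics and any distortion apply to the point x, -y, -z); pixel columns grow to the right and rows downward; lengths in m; the calibration is good to about 2 mm. A picture is of the moment at which its call begins. get_calibration takes no time and is no camera call.
- workorder.sign_off(): hands the job in, once; it reports no verdict.
The state is a dict: "clock": time; "joints": joint angles; "joint_velocities": joint speeds; "tau": joint torques, N m; "ee_pos": TCP position; "ee_rot": TCP orientation; "wrist_force": force on the tool from outside, world axes, zero at the start; "wrist_torque": the same for the moment, N m; "width": finger opening in m.
Only numpy, scipy, OpenCV 4.12 (cv2) and the standard library are available. Lean on these libraries where they do the work, as an engineer would, in place of code of your own. Each camera call takes 0.05 s, during which the arm holds its last target.

## Working session

There is one attempt and no reset: what is moved stays moved. The work goes in short steps, Python scripts to look and compute and a tool call to move; the robot and the scene stay as the last step left them, time stands still between calls to the robot, and variables do not carry over. Pictures are saved under pics/ and viewed, and the job is handed in when it is done.

Besides the shell and the picture viewer there is one more tool, called after "Call:" as name([rows], argument=value, ...), one row to a line, values as JSON. drive_tool: Moves the arm, as the interface text tells. Its arguments: {"type":"object","properties":{"plan":{"type":"array"},"grip_force":{"type":"number"}},"required":["plan"]}

```bash
ls; mkdir -p pics; python3 - <<'E'
from workcell import monitor, viewer, workorder, ctrl
import cv2,numpy as np
s=monitor.observe()
for k in('clock','ee_pos','ee_rot','wrist_force','width'):print(k,s[k])
for n in('side','top'):
    p,d=viewer.grab_frame(n);cv2.imwrite(f'pics/{n}0.png',p[:,:,::-1]);np.save(f'pics/{n}0.npy',d);np.save(f'pics/{n}0p.npy',p)
    print(viewer.get_calibration(n))
E
```

```text
pics
clock 0.0
ee_pos [0.25741155 0.56910365 0.30193365]
ee_rot [[-9.11127586e-01  4.12123985e-01 -5.85701500e-04]
 [ 4.12124401e-01  9.11126671e-01 -1.29121938e-03]
 [ 1.50578343e-06 -1.41784747e-03 -9.99998995e-01]]
wrist_force [0.53542624 0.96832483 0.43181261]
width 0.09170893809030739
{'camera_matrix': array([[463.71833522,   0.        , 268.69181893],
       [  0.        , 463.71833522, 206.36413383],
       [  0.        ,   0.        ,   1.        ]]), 'k1': -0.022031183315521265, 'world_from_camera': array([[ 8.23422457e-01,  4.19546815e-01, -3.82041788e-01,
         1.31673185e-01],
       [-5.67428287e-01,  6.09740053e-01, -5.53391549e-01,
        -6.20919262e-01],
       [ 7.72519061e-04,  6.72456346e-01,  7.40136383e-01,
         8.74270734e-01],
       [ 0.00000000e+00,  0.00000000e+00,  0.00000000e+00,
         1.00000000e+00]])}
{'camera_matrix': array([[432.96790012,   0.        , 282.06063278],
       [  0.        , 432.96790012, 209.87084467],
       [  0.        ,   0.        ,   1.        ]]), 'k1': -0.06586924111399989, 'world_from_camera': array([[-0.02250113,  0.98488087, -0.17176543,  0.29318652],
       [-0.99951767, -0.02583976, -0.01722586, -0.0141842 ],
       [-0.0214038 ,  0.17129498,  0.98498726,  1.35167145],
       [ 0.        ,  0.        ,  0.        ,  1.        ]])}
```

View pics/side0.png

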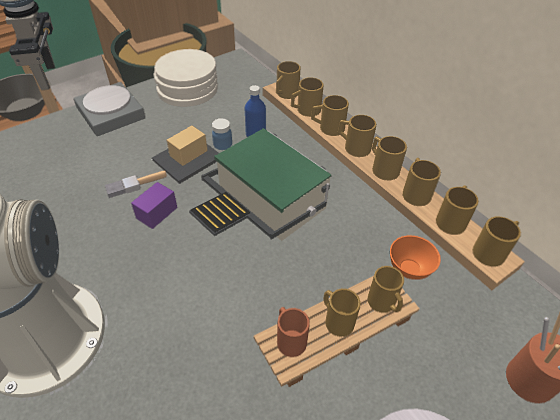

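View pics/top0.png

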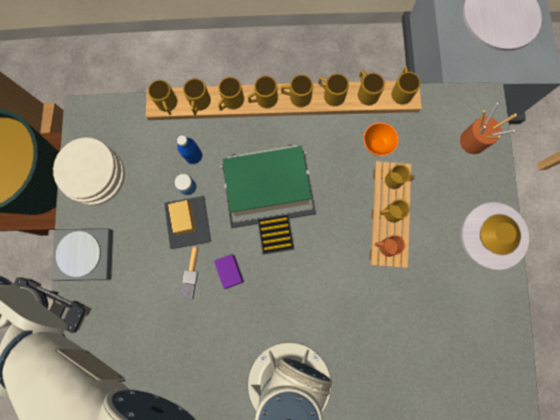

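```bash
cat > h.py <<'E'
import numpy as np,cv2
from workcell import monitor, viewer, workorder, ctrl
def cloud(n,d):
    c=viewer.get_calibration(n);K=c['camera_matrix'];T=c['world_from_camera']
    v,u=np.mgrid[0:420,0:560]
    xd=(u-K[0,2])/K[0,0];yd=(v-K[1,2])/K[1,1]
    x,y=xd.copy(),yd.copy()
    for _ in range(8):
        f=1+c['k1']*(x*x+y*y);x=xd/f;y=yd/f
    P=np.stack([x*d,-y*d,-d,np.ones_like(d)],-1)@T.T
    return P[...,:3]
def grab(n,name):
    p,d=viewer.grab_frame(n);cv2.imwrite(f'pics/{name}.png',p[:,:,::-1]);np.save(f'pics/{name}.npy',d);np.save(f'pics/{name}p.npy',p)
    return p,d,cloud(n,d)
def load(n,name):
    p=np.load(f'pics/{name}p.npy');d=np.load(f'pics/{name}.npy');return p,d,cloud(n,d)
def rect(xy):
    (c,s,a)=cv2.minAreaRect(xy.astype(np.float32)*1000)
    return np.round(c,1),np.round(s,1),round(a,1)
E
python3 - <<'E'
from h import *
p,d,P=load('top','top0')
hsv=cv2.cvtColor(p,cv2.COLOR_RGB2HSV)
for nm,(u,v) in dict(lid=(265,170),brick=(180,217),purple=(228,270),slab=(198,228),bench=(300,280),board=(390,240),jar=(184,184),mugrim=(391,246),tread=(275,234),ocA=(398,175),ocB=(395,211)).items(): print(nm,P[v,u].round(3),p[v,u],hsv[v,u],d[v,u])
def box(u0,u1,v0,v1):
    m=np.zeros((420,560),bool);m[v0:v1,u0:u1]=True;return m
Z=P[...,2]
ok=d>0
H,S,V=[hsv[...,i] for i in range(3)]
m=box(160,215,195,250)&ok
t=m&(Z>.055)&(Z<.09);print('brick top',t.sum(),Z[t].mean(),rect(P[t][:,:2]),P[t][:,:2].mean(0))
t=m&(Z>.007)&(Z<.03);print('slab',rect(P[t][:,:2]))
t=box(200,330,135,225)&ok&(Z>.105)&(Z<.125);print('chest lid',rect(P[t][:,:2]),np.median(Z[t]),P[t][:,:2].mean(0))
t=box(360,420,160,275)&ok&(Z>.025)&(Z<.045);print('board',rect(P[t][:,:2]),P[t][:,:2].mean(0))
for nm,b in dict(a=box(380,416,160,192),b=box(378,412,196,226),c=box(372,408,230,262)).items():
    t=b&ok&(Z>.105);print(nm,t.sum(),Z[t].max(),rect(P[t][:,:2]),P[t][:,:2].mean(0))
t=box(255,298,210,255)&ok&(Z>.055)&(Z<.095);print('tread',rect(P[t][:,:2]),Z[t].min(),Z[t].max())
q=p[145:275,160:420]
cv2.imwrite('pics/crop1.png',cv2.resize(q,None,fx=3,fy=3,interpolation=cv2.INTER_CUBIC)[:,:,::-1])
E
```

```text
lid [0.629 0.055 0.118] [ 55 107  74] [ 71 124 107] 1.2736424
brick [0.502 0.316 0.074] [228 184  96] [ 20 148 228] 1.2997408
purple [0.341 0.173 0.059] [125  58 155] [141 160 155] 1.2846887
slab [0.476 0.274 0.014] [70 74 74] [90 14 74] 1.3539214
bench [ 0.308 -0.041  0.005] [137 139 126] [ 35  24 139] 1.3289198
board [ 0.42  -0.317  0.041] [183  97  49] [ 11 187 183] 1.3072596
jar [0.604 0.306 0.075] [226 222 207] [ 24  21 226] 1.3164041
mugrim [ 0.402 -0.319  0.041] [178  95  53] [ 10 179 178] 1.3047788
tread [0.443 0.031 0.078] [156 123   0] [ 24 255 156] 1.2806234
ocA [ 0.622 -0.354  0.043] [164 124  41] [ 20 191 164] 1.3392909
ocB [ 0.509 -0.338  0.039] [164 123  41] [ 20 191 164] 1.3245351
brick top 622 0.07117995958245218 (array([506.8, 317.6]), array([90.6, 62.1]), 11.3) [0.50579977 0.31561717]
slab (array([490.7, 300.7]), array([167.6, 167.2]), 8.7)
chest lid (array([610.5,  53. ]), array([173.7, 254.9]), 8.1) 0.11808444238114868 [0.6061044  0.05160543]
board (array([ 504.2, -326.6]), array([112.9, 325. ]), 84.1) [ 0.49371202 -0.32059515]
a 134 0.12650077556003825 (array([ 605.7, -340.9]), array([58.8, 58.3]), 39.5) [ 0.60538236 -0.34136509]
b 142 0.12463243205263153 (array([ 503.1, -329. ]), array([57., 62.]), 43.4) [ 0.50409101 -0.32916182]
c 135 0.12362815976072583 (array([ 399.3, -307.7]), array([57.3, 62.6]), 29.1) [ 0.40053101 -0.30793713]
tread (array([449.1,  20.2]), array([113.2, 130.7]), 8.2) 0.05727136443144221 0.0882371728507172
```

View pics/crop1.png

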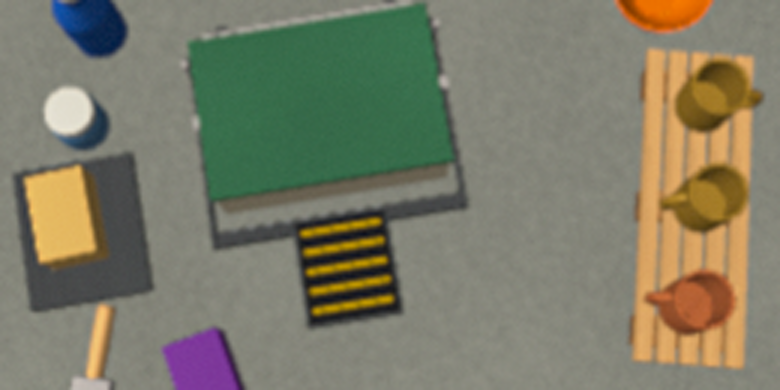

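Terracotta mug: the red-brown one at top-view (391,246), on the board's near end; the other two on the board (398,175; 395,211) are ochre, and the red pot at (482,137) is a brush holder. The yellow brick is at (180,217) on the slab; the purple one at (228,270) is the look-alike. Refining poses with both cameras.

```bash
python3 - <<'E'
from h import *
for n in('top','side'):
    p,d,P=load(n,n+'0');hsv=cv2.cvtColor(p,cv2.COLOR_RGB2HSV).astype(int);H,S,V=[hsv[...,i] for i in range(3)]
    Z=P[...,2];X=P[...,0];Y=P[...,1];ok=d>0
    print('==',n)
    W=lambda x0,x1,y0,y1:ok&(X>x0)&(X<x1)&(Y>y0)&(Y<y1)
    b=W(.25,.4,-.1,.1)&(abs(Z)<.02);print('bench z',np.median(Z[b]))
    b=W(.68,.75,-.2,-.1)&(abs(Z)<.02);print('bench z far',np.median(Z[b]))
    b=W(.3,.4,.35,.45)&(abs(Z)<.02);print('bench z left',np.median(Z[b]))
    b=W(.3,.4,-.45,-.38)&(abs(Z)<.02);print('bench z right',np.median(Z[b]))
    t=W(.45,.75,-.12,.22)&(abs(H-71)<12)&(S>80)&(Z>.1);print('lid',rect(P[t][:,:2]),np.median(Z[t]))
    t=W(.4,.6,.22,.42)&(abs(H-20)<6)&(S>100)&(Z>.064);print('brick',rect(P[t][:,:2]),np.median(Z[t]))
    t=W(.38,.6,.2,.4)&(S<60)&(V<100)&(Z>.004)&(Z<.025);print('slab',rect(P[t][:,:2]),np.median(Z[t]))
    t=W(.4,.53,-.05,.1)&(Z>.06)&(Z<.1)&((S>200)&(V>90)|(V<60));print('tread',rect(P[t][:,:2]),P[t].mean(0))
    t=W(.3,.5,-.42,-.2)&(Z>.1);print('mug rim',rect(P[t][:,:2]),Z[t].max())
    for zz in range(55,130,10):
        t=W(.3,.48,-.42,-.2)&(Z>zz/1e3)&(Z<zz/1e3+.01)&(H<12);
        if t.sum()>5: 
            q=P[t][:,:2];print(zz,t.sum(),q.min(0).round(3),q.max(0).round(3))
    for nm,w in dict(jar=W(.55,.66,.26,.36)&(Z>.03),bottle=W(.62,.8,.2,.4)&(Z>.03),brush=W(.3,.46,.22,.36)&(Z>.008)&(Z<.04),purple=W(.25,.42,.1,.25)&(Z>.045)).items():print(nm,rect(P[w][:,:2]),Z[w].max())
    q=p[225:270,365:420] if n=='top' else p[260:390,240:430]
    cv2.imwrite(f'pics/mug_{n}.png',cv2.resize(q,None,fx=4 if n=='side' else 10,fy=4 if n=='side' else 10,interpolation=cv2.INTER_CUBIC)[:,:,::-1])
E
```

```text
== top
bench z -9.843316273894231e-05
bench z far 0.00021472924338028498
bench z left -7.25280599731537e-05
bench z right -0.00031474590139857206
lid (array([604.2,  52. ]), array([160.6, 239. ]), 8.3) 0.11815611476828902
brick (array([506.8, 317.6]), array([90.7, 62. ]), 11.4) 0.07203759550830902
slab (array([508. , 311.3]), array([171.6, 131.1]), 9.4) 0.011971557908991182
tread (array([445.9,  30.2]), array([103.3,  91.2]), 7.5) [0.44815136 0.02897591 0.07598129]
mug rim (array([ 439.6, -310. ]), array([ 73.6, 133. ]), 78.8) 0.12463243205263153
55 27 [ 0.374 -0.337] [ 0.425 -0.275]
65 26 [ 0.373 -0.336] [ 0.423 -0.28 ]
75 29 [ 0.373 -0.337] [ 0.426 -0.282]
85 27 [ 0.375 -0.337] [ 0.424 -0.263]
95 39 [ 0.374 -0.337] [ 0.426 -0.262]
105 46 [ 0.373 -0.337] [ 0.425 -0.266]
115 58 [ 0.373 -0.338] [ 0.427 -0.283]
jar (array([592.8, 306. ]), array([83.7, 52.8]), 4.4) 0.08151168686925914
bottle (array([679.8, 296.6]), array([ 59.4, 123. ]), 85.1) 0.16951871254614614
brush (array([381.1, 297.6]), array([157.5, 124.2]), 0.1) 0.03524627520995316
purple (array([339.7, 173.7]), array([90.9, 60.
[... 472 characters left out ...]
.44895352 0.02228603 0.07468033]
mug rim (array([ 439.2, -312.1]), array([ 75.7, 138.5]), 78.8) 0.12319211413385744
55 126 [ 0.369 -0.342] [ 0.424 -0.286]
65 125 [ 0.369 -0.341] [ 0.424 -0.286]
75 149 [ 0.369 -0.342] [ 0.424 -0.267]
85 151 [ 0.369 -0.341] [ 0.424 -0.263]
95 173 [ 0.369 -0.341] [ 0.424 -0.267]
105 152 [ 0.369 -0.342] [ 0.424 -0.27 ]
115 250 [ 0.369 -0.341] [ 0.427 -0.284]
jar (array([592.1, 307.5]), array([83.3, 55.9]), 0.1) 0.08001836838849075
bottle (array([678.2, 297. ]), array([ 53.7, 127.5]), 75.0) 0.16375509741372618
brush (array([380. , 297.9]), array([124.3, 159.9]), 89.5) 0.0397833638200451
purple (array([336.6, 172.5]), array([91.2, 63.3]), 17.9) 0.06428791380122156
```

View pics/mug_top.png

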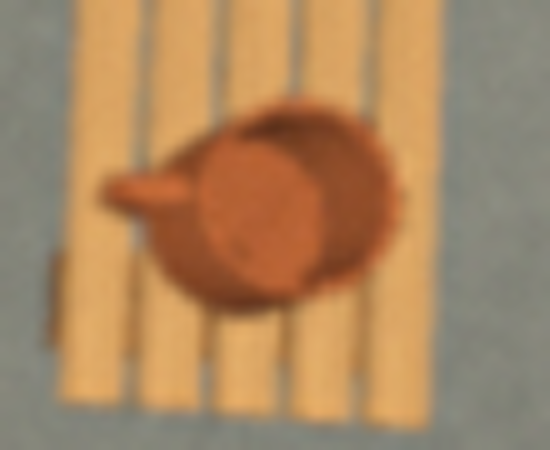

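View pics/mug_side.png

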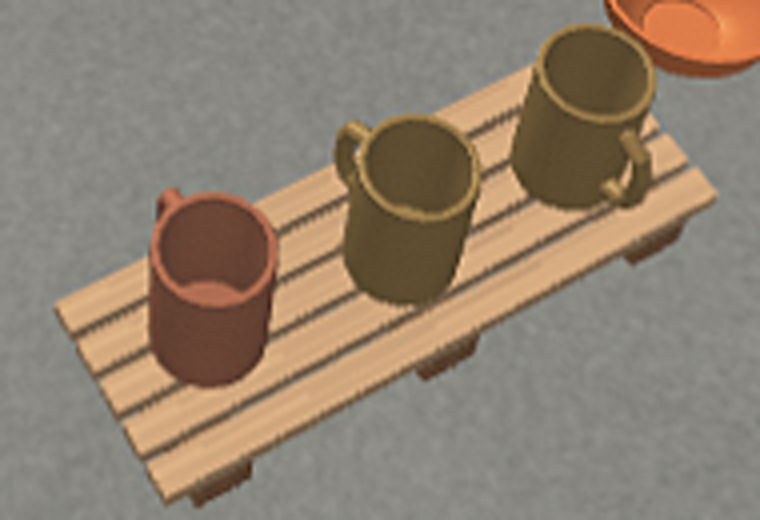

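```bash
cat >> h.py <<'E'
from scipy.spatial.transform import Rotation as Ro
def Rt(yaw_y,pitch=0):
    # tool down, tool y at world angle yaw_y (deg), then pitch (rad) about tool y
    a=np.radians(yaw_y);y=np.array([np.cos(a),np.sin(a),0]);z=np.array([0,0,-1.]);x=np.cross(y,z)
    return np.stack([x,y,z],1)@Ro.from_rotvec([0,pitch,0]).as_matrix()
def plan(pos,R,n):
    s=monitor.observe();p0=np.array(s['ee_pos']);R0=np.array(s['ee_rot'])
    rv=Ro.from_matrix(R0.T@R).as_rotvec()
    print('now',p0.round(4),'w',round(s['width'],4),'F',np.round(s['wrist_force'],1),'t',round(s['clock'],2))
    print('total rot',rv.round(3),'dist',np.linalg.norm(np.array(pos)-p0).round(3))
    for i in range(n):
        Ri=R0@Ro.from_rotvec(rv*i/n).as_matrix()
        print(i+1,(Ri.T@(np.array(pos)-p0)*100/n).round(2),(rv/n).round(4))
E
python3 - <<'E'
from h import *
plan([.5055,.317,.26],Rt(100.9),10)
p,d,P=load('side','side0');hsv=cv2.cvtColor(p,cv2.COLOR_RGB2HSV).astype(int)
for n in('top','side'):
    p,d,P=load(n,n+'0');H=cv2.cvtColor(p,cv2.COLOR_RGB2HSV)[...,0]
    t=(d>0)&(np.hypot(P[...,0]-.399,P[...,1]+.311)<.06)&(np.hypot(P[...,0]-.399,P[...,1]+.311)>.034)&(P[...,2]>.05)
    print(P[t].mean(0),t.sum())
E
```

```text
now [0.2574 0.5692 0.302 ] w 0.0922 F [ 0.8 -0.7  0. ] t 0.1
total rot [-0.001 -0.    -0.615] dist 0.356
1 [-3.3  -1.27  0.42] [-0.0001 -0.     -0.0615]
2 [-3.21 -1.48  0.42] [-0.0001 -0.     -0.0615]
3 [-3.12 -1.67  0.42] [-0.0001 -0.     -0.0615]
4 [-3.01 -1.86  0.42] [-0.0001 -0.     -0.0615]
5 [-2.89 -2.04  0.42] [-0.0001 -0.     -0.0615]
6 [-2.76 -2.21  0.42] [-0.0001 -0.     -0.0615]
7 [-2.62 -2.38  0.42] [-0.0001 -0.     -0.0615]
8 [-2.47 -2.54  0.42] [-0.0001 -0.     -0.0615]
9 [-2.31 -2.68  0.42] [-0.0001 -0.     -0.0615]
10 [-2.14 -2.82  0.42] [-0.0001 -0.     -0.0615]
[ 0.40589688 -0.26855527  0.09273215] 28
[ 0.40190394 -0.27090972  0.09854925] 31
```

Call:
drive_tool([
  {"tx": -3.3, "ty": -1.3, "tz": 0.4, "rz": -0.06, "hand": -1},
  {"tx": -3.2, "ty": -1.5, "tz": 0.4, "rz": -0.06, "hand": -1},
  {"tx": -3.1, "ty": -1.7, "tz": 0.4, "rz": -0.06, "hand": -1},
  {"tx": -3.0, "ty": -1.9, "tz": 0.4, "rz": -0.06, "hand": -1},
  {"tx": -2.9, "ty": -2.0, "tz": 0.4, "rz": -0.06, "hand": -1},
])

```text
invalid input at $.plan[0]: expected keys tx, ty, tz, rx, ry, rz, hand
```

Call:
drive_tool([
  {"tx": -2.8, "ty": -2.2, "tz": 0.4, "rz": -0.06, "hand": -1},
  {"tx": -2.6, "ty": -2.4, "tz": 0.4, "rz": -0.06, "hand": -1},
  {"tx": -2.5, "ty": -2.5, "tz": 0.4, "rz": -0.06, "hand": -1},
  {"tx": -2.3, "ty": -2.7, "tz": 0.4, "rz": -0.06, "hand": -1},
  {"tx": -2.1, "ty": -2.8, "tz": 0.4, "rz": -0.06, "hand": -1},
])

```text
invalid input at $.plan[0]: expected keys tx, ty, tz, rx, ry, rz, hand
```

```bash
python3 - <<'E'
from h import *
plan([.5055,.317,.12],Rt(100.9),4)
E
```

```text
now [0.2574 0.5692 0.302 ] w 0.0922 F [ 0.8 -0.7  0. ] t 0.1
total rot [-0.001 -0.    -0.615] dist 0.398
1 [-8.25 -3.18  4.55] [-3.000e-04 -1.000e-04 -1.538e-01]
2 [-7.66 -4.41  4.55] [-3.000e-04 -1.000e-04 -1.538e-01]
3 [-6.9  -5.53  4.55] [-3.000e-04 -1.000e-04 -1.538e-01]
4 [-5.97 -6.52  4.55] [-3.000e-04 -1.000e-04 -1.538e-01]
```

All keys required.

Call:
drive_tool([
  {"tx": -3.3, "ty": -1.3, "tz": 0.4, "rx": 0, "ry": 0, "rz": -0.06, "hand": -1},
  {"tx": -3.2, "ty": -1.5, "tz": 0.4, "rx": 0, "ry": 0, "rz": -0.06, "hand": -1},
  {"tx": -3.1, "ty": -1.7, "tz": 0.4, "rx": 0, "ry": 0, "rz": -0.06, "hand": -1},
  {"tx": -3.0, "ty": -1.9, "tz": 0.4, "rx": 0, "ry": 0, "rz": -0.06, "hand": -1},
  {"tx": -2.9, "ty": -2.0, "tz": 0.4, "rx": 0, "ry": 0, "rz": -0.06, "hand": -1},
])

```text
clock: 0.6
ee_pos: [0.3813, 0.4411, 0.2823]
ee_rot: [[-0.993, 0.122, -0.0], [0.122, 0.993, -0.0], [0.0, -0.001, -1.0]]
wrist_force: [0.2, 0.1, -0.6]
width: 0.0917
```

Call:
drive_tool([
  {"tx": -2.8, "ty": -2.2, "tz": 0.4, "rx": 0, "ry": 0, "rz": -0.06, "hand": -1},
  {"tx": -2.6, "ty": -2.4, "tz": 0.4, "rx": 0, "ry": 0, "rz": -0.06, "hand": -1},
  {"tx": -2.5, "ty": -2.5, "tz": 0.4, "rx": 0, "ry": 0, "rz": -0.06, "hand": -1},
  {"tx": -2.3, "ty": -2.7, "tz": 0.4, "rx": 0, "ry": 0, "rz": -0.06, "hand": -1},
  {"tx": -2.1, "ty": -2.8, "tz": 0.4, "rx": 0, "ry": 0, "rz": -0.06, "hand": -1},
])

```text
clock: 1.1
ee_pos: [0.5042, 0.3139, 0.2623]
ee_rot: [[-0.984, -0.177, -0.0], [-0.177, 0.984, -0.0], [0.0, -0.0, -1.0]]
wrist_force: [-0.4, 0.5, 0.1]
width: 0.0921
```

```bash
python3 - <<'E'
from h import *
plan([.5055,.317,.12],Rt(100.9),4)
E
```

```text
now [0.5042 0.3139 0.2623] w 0.0921 F [-0.4  0.5  0.1] t 1.1
total rot [-0.    -0.    -0.013] dist 0.142
1 [-0.05  0.07  3.56] [-0.     -0.0001 -0.0032]
2 [-0.05  0.07  3.56] [-0.     -0.0001 -0.0032]
3 [-0.05  0.07  3.56] [-0.     -0.0001 -0.0032]
4 [-0.05  0.07  3.56] [-0.     -0.0001 -0.0032]
```

Good tracking. Descend, then close.

Call:
drive_tool([
  {"tx": -0.2, "ty": 0.3, "tz": 2.0, "rx": 0, "ry": 0, "rz": -0.01, "hand": -1},
  {"tx": 0, "ty": 0, "tz": 4, "rx": 0, "ry": 0, "rz": 0, "hand": -1},
  {"tx": 0, "ty": 0, "tz": 4, "rx": 0, "ry": 0, "rz": 0, "hand": -1},
  {"tx": 0, "ty": 0, "tz": 3, "rx": 0, "ry": 0, "rz": 0, "hand": -1},
  {"tx": 0, "ty": 0, "tz": 1.2, "rx": 0, "ry": 0, "rz": 0, "hand": -1},
])

```text
clock: 1.6
ee_pos: [0.5034, 0.3175, 0.1175]
ee_rot: [[-0.983, -0.184, -0.004], [-0.184, 0.983, -0.003], [0.005, -0.002, -1.0]]
wrist_force: [-0.6, -0.1, -0.8]
width: 0.0917
```

Call:
drive_tool([
  {"tx": 0, "ty": 0, "tz": 0, "rx": 0, "ry": 0, "rz": 0, "hand": 1},
  {"tx": 0, "ty": 0, "tz": 0, "rx": 0, "ry": 0, "rz": 0, "hand": 1},
  {"tx": 0, "ty": 0, "tz": 0, "rx": 0, "ry": 0, "rz": 0, "hand": 1},
  {"tx": 0, "ty": 0, "tz": 0, "rx": 0, "ry": 0, "rz": 0, "hand": 1},
  {"tx": 0, "ty": 0, "tz": 0, "rx": 0, "ry": 0, "rz": 0, "hand": 1},
], grip_force=40)

```text
clock: 2.1
ee_pos: [0.5056, 0.3186, 0.1222]
ee_rot: [[-0.983, -0.185, 0.002], [-0.185, 0.983, 0.0], [-0.002, 0.0, -1.0]]
wrist_force: [0.8, -3.1, 6.7]
width: 0.0599
```

Call:
drive_tool([
  {"tx": 0, "ty": 0, "tz": 0, "rx": 0, "ry": 0, "rz": 0, "hand": 1},
  {"tx": 0, "ty": 0, "tz": -0.5, "rx": 0, "ry": 0, "rz": 0, "hand": 1},
  {"tx": 0, "ty": 0, "tz": -2, "rx": 0, "ry": 0, "rz": 0, "hand": 1},
  {"tx": 0, "ty": 0, "tz": -4, "rx": 0, "ry": 0, "rz": 0, "hand": 1},
  {"tx": 0, "ty": 0, "tz": -4, "rx": 0, "ry": 0, "rz": 0, "hand": 1},
])

```text
clock: 2.6
ee_pos: [0.5038, 0.318, 0.2258]
ee_rot: [[-0.983, -0.184, -0.003], [-0.184, 0.983, -0.002], [0.003, -0.001, -1.0]]
wrist_force: [0.1, 0.5, -6.2]
width: 0.06
```

```bash
python3 - <<'E'
from h import *
plan([.4445,.0293,.25],Rt(98),8)
R=Rt(98,-.12);print(R.round(3), (np.array([.443,.029,.032])-.110*R[:,2]).round(4))
E
```

```text
now [0.5038 0.318  0.2258] w 0.06 F [ 0.1  0.5 -6.2] t 2.6
total rot [-0.001 -0.003  0.046] dist 0.296
1 [ 1.39 -3.41 -0.29] [-0.0001 -0.0004  0.0057]
2 [ 1.37 -3.42 -0.3 ] [-0.0001 -0.0004  0.0057]
3 [ 1.35 -3.43 -0.3 ] [-0.0001 -0.0004  0.0057]
4 [ 1.33 -3.43 -0.3 ] [-0.0001 -0.0004  0.0057]
5 [ 1.32 -3.44 -0.3 ] [-0.0001 -0.0004  0.0057]
6 [ 1.3  -3.45 -0.3 ] [-0.0001 -0.0004  0.0057]
7 [ 1.28 -3.46 -0.3 ] [-0.0001 -0.0004  0.0057]
8 [ 1.26 -3.46 -0.3 ] [-0.0001 -0.0004  0.0057]
[[-0.983 -0.139  0.119]
 [-0.138  0.99   0.017]
 [-0.12   0.    -0.993]] [0.43   0.0272 0.1412]
```

Call:
drive_tool([
  {"tx": 1.0, "ty": -2.5, "tz": -0.5, "rx": 0, "ry": 0, "rz": 0.01, "hand": 1},
  {"tx": 1.4, "ty": -3.6, "tz": -0.5, "rx": 0, "ry": 0, "rz": 0.01, "hand": 1},
  {"tx": 1.4, "ty": -3.6, "tz": -0.5, "rx": 0, "ry": 0, "rz": 0.01, "hand": 1},
  {"tx": 1.4, "ty": -3.6, "tz": -0.5, "rx": 0, "ry": 0, "rz": 0.01, "hand": 1},
  {"tx": 1.4, "ty": -3.6, "tz": -0.4, "rx": 0, "ry": 0, "rz": 0.005, "hand": 1},
])

```text
clock: 3.1
ee_pos: [0.4662, 0.1396, 0.2498]
ee_rot: [[-0.99, -0.14, -0.001], [-0.14, 0.99, -0.0], [0.001, 0.0, -1.0]]
wrist_force: [1.0, -0.1, -7.2]
width: 0.0597
```

Call:
drive_tool([
  {"tx": 1.4, "ty": -3.6, "tz": 0, "rx": 0, "ry": 0, "rz": 0, "hand": 1},
  {"tx": 1.3, "ty": -3.5, "tz": 0, "rx": 0, "ry": 0, "rz": 0, "hand": 1},
  {"tx": 1.0, "ty": -2.5, "tz": 0, "rx": 0, "ry": 0, "rz": 0, "hand": 1},
  {"tx": 0.3, "ty": -0.9, "tz": 0, "rx": 0, "ry": 0, "rz": 0, "hand": 1},
  {"tx": 0, "ty": 0, "tz": 0, "rx": 0, "ry": 0, "rz": 0, "hand": 1},
])

```text
clock: 3.6
ee_pos: [0.4419, 0.0306, 0.2497]
ee_rot: [[-0.99, -0.138, -0.0], [-0.138, 0.99, 0.0], [0.0, 0.0, -1.0]]
wrist_force: [-0.5, 1.0, -7.9]
width: 0.06
```

```bash
python3 - <<'E'
from h import *
plan([.4305,.0272,.19],Rt(98,-.12),4)
p,d,P=grab('side','side1')
E
```

```text
now [0.4419 0.0306 0.2497] w 0.06 F [-0.5  1.  -7.9] t 3.6
total rot [ 0.    -0.12  -0.002] dist 0.061
1 [ 0.29 -0.05  1.49] [ 0.     -0.0301 -0.0004]
2 [ 0.34 -0.05  1.48] [ 0.     -0.0301 -0.0004]
3 [ 0.38 -0.05  1.47] [ 0.     -0.0301 -0.0004]
4 [ 0.43 -0.05  1.46] [ 0.     -0.0301 -0.0004]
```

View pics/side1.png

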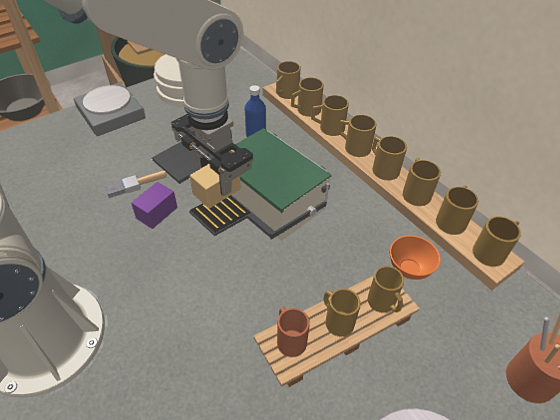

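The picture shows the brick held at (205,185) above the tread (220,212), lid shut. Lowering.

Call:
drive_tool([
  {"tx": 0.2, "ty": -0.1, "tz": 1.2, "rx": 0, "ry": -0.03, "rz": 0, "hand": 1},
  {"tx": 0.3, "ty": -0.1, "tz": 1.4, "rx": 0, "ry": -0.03, "rz": 0, "hand": 1},
  {"tx": 0.4, "ty": 0, "tz": 1.3, "rx": 0, "ry": -0.03, "rz": 0, "hand": 1},
  {"tx": 0.4, "ty": 0, "tz": 1.0, "rx": 0, "ry": -0.03, "rz": 0, "hand": 1},
  {"tx": 0.1, "ty": 0, "tz": 0.7, "rx": 0, "ry": 0, "rz": 0, "hand": 1},
])

```text
clock: 4.15
ee_pos: [0.431, 0.0289, 0.1923]
ee_rot: [[-0.983, -0.141, 0.118], [-0.14, 0.99, 0.017], [-0.119, 0.001, -0.993]]
wrist_force: [-1.9, 0.9, -3.0]
width: 0.0597
```

```bash
python3 - <<'E'
from h import *
plan([.4305,.0272,.1415],Rt(98,-.12),10)
E
```

```text
now [0.431  0.0289 0.1923] w 0.0597 F [-1.9  0.9 -3. ] t 4.15
total rot [ 0.001 -0.001  0.001] dist 0.051
1 [ 0.07 -0.02  0.5 ] [ 0.0001 -0.0001  0.0001]
2 [ 0.07 -0.02  0.5 ] [ 0.0001 -0.0001  0.0001]
3 [ 0.07 -0.02  0.5 ] [ 0.0001 -0.0001  0.0001]
4 [ 0.07 -0.02  0.5 ] [ 0.0001 -0.0001  0.0001]
5 [ 0.07 -0.02  0.5 ] [ 0.0001 -0.0001  0.0001]
6 [ 0.07 -0.02  0.5 ] [ 0.0001 -0.0001  0.0001]
7 [ 0.07 -0.02  0.5 ] [ 0.0001 -0.0001  0.0001]
8 [ 0.07 -0.02  0.5 ] [ 0.0001 -0.0001  0.0001]
9 [ 0.07 -0.02  0.5 ] [ 0.0001 -0.0001  0.0001]
10 [ 0.07 -0.02  0.5 ] [ 0.0001 -0.0001  0.0001]
```

Call:
drive_tool([
  {"tx": 0.1, "ty": -0.1, "tz": 0.5, "rx": 0, "ry": 0, "rz": 0, "hand": 1},
  {"tx": 0.1, "ty": 0, "tz": 0.5, "rx": 0, "ry": 0, "rz": 0, "hand": 1},
  {"tx": 0, "ty": 0, "tz": 0.5, "rx": 0, "ry": 0, "rz": 0, "hand": 1},
  {"tx": 0.1, "ty": -0.1, "tz": 0.5, "rx": 0, "ry": 0, "rz": 0, "hand": 1},
  {"tx": 0.1, "ty": 0, "tz": 0.5, "rx": 0, "ry": 0, "rz": 0, "hand": 1},
])

```text
clock: 4.65
ee_pos: [0.4318, 0.0259, 0.1676]
ee_rot: [[-0.983, -0.139, 0.12], [-0.138, 0.99, 0.017], [-0.121, 0.0, -0.993]]
wrist_force: [0.4, 2.6, -3.6]
width: 0.0596
```

Call:
drive_tool([
  {"tx": 0, "ty": 0, "tz": 0.5, "rx": 0, "ry": 0, "rz": 0, "hand": 1},
  {"tx": 0.1, "ty": 0, "tz": 0.5, "rx": 0, "ry": 0, "rz": 0, "hand": 1},
  {"tx": 0.1, "ty": 0, "tz": 0.5, "rx": 0, "ry": 0, "rz": 0, "hand": 1},
  {"tx": 0, "ty": 0, "tz": 0.4, "rx": 0, "ry": 0, "rz": 0, "hand": 1},
  {"tx": 0, "ty": 0, "tz": 0.2, "rx": 0, "ry": 0, "rz": 0, "hand": 1},
])

```text
clock: 5.15
ee_pos: [0.4317, 0.0258, 0.1462]
ee_rot: [[-0.983, -0.14, 0.118], [-0.139, 0.99, 0.017], [-0.12, -0.0, -0.993]]
wrist_force: [0.6, 0.2, -3.4]
width: 0.0599
```

```bash
python3 - <<'E'
from h import *
plan([.4305,.0272,.1415],Rt(98,-.12),1)
p,d,P=grab('side','side2')
cv2.imwrite('pics/side2.png',cv2.resize(p[100:260,100:360],None,fx=3,fy=3)[:,:,::-1])
E
```

```text
now [0.4317 0.0258 0.1462] w 0.0599 F [ 0.6  0.2 -3.4] t 5.15
total rot [-0.    -0.     0.001] dist 0.005
1 [0.15 0.16 0.46] [-0.0001 -0.0002  0.0008]
```

View pics/side2.png

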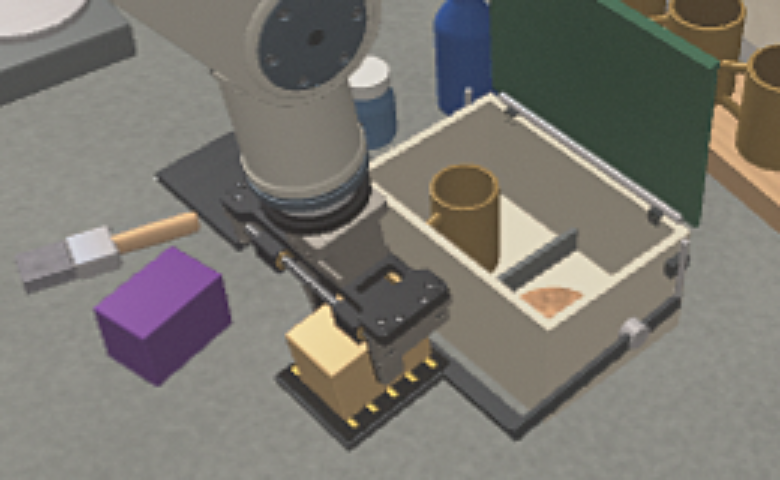

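Lid is nearly upright, brick flat on the tread; free bay with the cork disc is the -y one (crop (553,300)). Press the last few mm, then release.

Call:
drive_tool([
  {"tx": 0, "ty": 0, "tz": 0.3, "rx": 0, "ry": 0, "rz": 0, "hand": 1},
  {"tx": 0, "ty": 0, "tz": 0.2, "rx": 0, "ry": 0, "rz": 0, "hand": 1},
  {"tx": 0, "ty": 0, "tz": 0, "rx": 0, "ry": 0, "rz": 0, "hand": 1},
])

```text
clock: 5.5
ee_pos: [0.432, 0.0259, 0.1415]
ee_rot: [[-0.983, -0.14, 0.118], [-0.139, 0.99, 0.017], [-0.119, -0.0, -0.993]]
wrist_force: [-1.1, -1.5, -4.6]
width: 0.0598
```

Call:
drive_tool([
  {"tx": 0, "ty": 0, "tz": 0.2, "rx": 0, "ry": 0, "rz": 0, "hand": 1},
  {"tx": 0, "ty": 0, "tz": 0.1, "rx": 0, "ry": 0, "rz": 0, "hand": 1},
  {"tx": 0, "ty": 0, "tz": 0, "rx": 0, "ry": 0, "rz": 0, "hand": 1},
])

```text
clock: 5.8
ee_pos: [0.4323, 0.026, 0.1407]
ee_rot: [[-0.983, -0.14, 0.119], [-0.139, 0.99, 0.017], [-0.12, -0.0, -0.993]]
wrist_force: [-17.8, -1.9, 46.3]
width: 0.0601
```

Call:
drive_tool([
  {"tx": 0, "ty": 0, "tz": -0.2, "rx": 0, "ry": 0, "rz": 0, "hand": 1},
  {"tx": 0, "ty": 0, "tz": 0, "rx": 0, "ry": 0, "rz": 0, "hand": -1},
  {"tx": 0, "ty": 0, "tz": 0, "rx": 0, "ry": 0, "rz": 0, "hand": -1},
  {"tx": 0, "ty": 0, "tz": 0, "rx": 0, "ry": 0, "rz": 0, "hand": -1},
  {"tx": 0, "ty": 0, "tz": 0, "rx": 0, "ry": 0, "rz": 0, "hand": -1},
])

```text
clock: 6.3
ee_pos: [0.4326, 0.026, 0.1406]
ee_rot: [[-0.983, -0.14, 0.119], [-0.139, 0.99, 0.017], [-0.12, -0.0, -0.993]]
wrist_force: [0.8, 0.4, -0.3]
width: 0.0895
```

Call:
drive_tool([
  {"tx": 0, "ty": 0, "tz": -1, "rx": 0, "ry": 0, "rz": 0, "hand": -1},
  {"tx": 0, "ty": 0, "tz": -3, "rx": 0, "ry": 0, "rz": 0, "hand": -1},
  {"tx": 0, "ty": 0, "tz": -4, "rx": 0, "ry": 0, "rz": 0, "hand": -1},
  {"tx": 0, "ty": 0, "tz": -4, "rx": 0, "ry": 0, "rz": 0, "hand": -1},
])

```text
clock: 6.7
ee_pos: [0.4174, 0.0239, 0.2614]
ee_rot: [[-0.983, -0.14, 0.118], [-0.139, 0.99, 0.017], [-0.119, 0.0, -0.993]]
wrist_force: [1.6, -0.5, -0.1]
width: 0.0918
```

```bash
python3 - <<'E'
from h import *
plan([.399,-.311,.26],Rt(0),1)
p,d,P=grab('side','side3')
cv2.imwrite('pics/side3.png',cv2.resize(p[60:260,100:360],None,fx=3,fy=3)[:,:,::-1])
E
```

```text
now [0.4174 0.0239 0.2614] w 0.0918 F [ 1.6 -0.5 -0.1] t 6.7
total rot [0.102 0.088 1.709] dist 0.335
1 [  6.48 -32.91  -0.64] [0.1019 0.0884 1.7087]
```

View pics/side3.png

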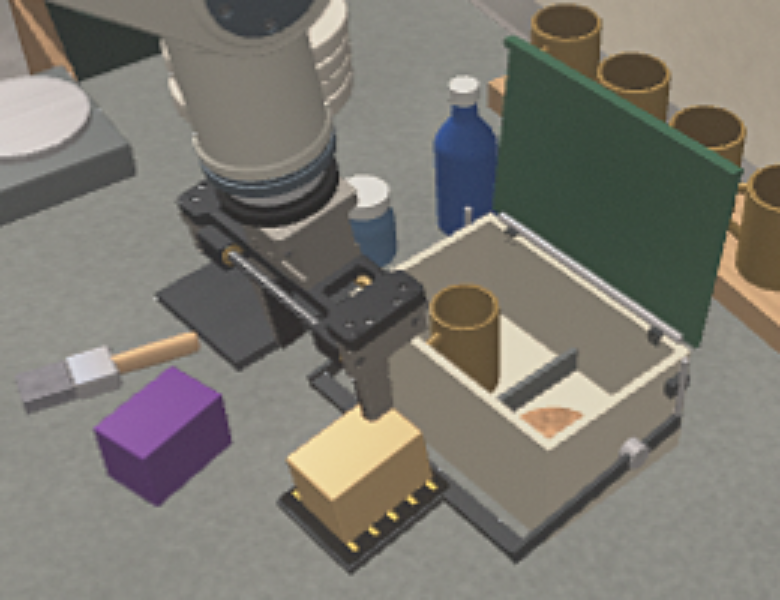

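Step 1 looks good: brick sits on the depressed tread (crop (360,470)), let go, lid up. On to the mug.

```bash
python3 - <<'E'
from h import *
print(np.round(monitor.observe()['joints'],3))
plan([.399,-.311,.26],Rt(-7),14)
p,d,P=load('side','side3')
H=cv2.cvtColor(p,cv2.COLOR_RGB2HSV);X,Y,Z=P[...,0],P[...,1],P[...,2]
t=(d>0)&(Z>.012)&(Z<.022)&(np.hypot(X-.6044,Y+.0038)<.07)&(H[...,1]>90);print(t.sum(),P[t].min(0),P[t].max(0))
xy=P[t][:,:2]
print(cv2.minEnclosingCircle((xy*1000).astype(np.float32)))
E
```

```text
[ 0.046  0.017  2.149  0.015  0.849 -1.674]
now [0.4196 0.024  0.2671] w 0.0918 F [ 3.  -0.2  5.1] t 6.75
total rot [0.116 0.09  1.83 ] dist 0.336
1 [ 0.48 -2.35 -0.01] [0.0083 0.0064 0.1307]
2 [ 0.17 -2.39  0.01] [0.0083 0.0064 0.1307]
3 [-0.14 -2.39  0.03] [0.0083 0.0064 0.1307]
4 [-0.45 -2.35  0.05] [0.0083 0.0064 0.1307]
5 [-0.76 -2.27  0.07] [0.0083 0.0064 0.1307]
6 [-1.05 -2.16  0.08] [0.0083 0.0064 0.1307]
7 [-1.32 -2.    0.09] [0.0083 0.0064 0.1307]
8 [-1.57 -1.81  0.09] [0.0083 0.0064 0.1307]
9 [-1.79 -1.59  0.1 ] [0.0083 0.0064 0.1307]
10 [-1.98 -1.34  0.1 ] [0.0083 0.0064 0.1307]
11 [-2.14 -1.07  0.09] [0.0083 0.0064 0.1307]
12 [-2.27 -0.78  0.09] [0.0083 0.0064 0.1307]
13 [-2.35 -0.48  0.08] [0.0083 0.0064 0.1307]
14 [-2.39 -0.17  0.07] [0.0083 0.0064 0.1307]
119 [0.59999672 0.00421865 0.01220902] [0.64350849 0.03711227 0.01945273]
((620.9121704101562, 21.575292587280273), 24.220548629760742)
```

Call:
drive_tool([
  {"tx": 0.5, "ty": -2.4, "tz": 0, "rx": 0.008, "ry": 0.006, "rz": 0.13, "hand": -1},
  {"tx": 0.2, "ty": -2.4, "tz": 0, "rx": 0.008, "ry": 0.006, "rz": 0.13, "hand": -1},
  {"tx": -0.1, "ty": -2.4, "tz": 0, "rx": 0.008, "ry": 0.006, "rz": 0.13, "hand": -1},
  {"tx": -0.4, "ty": -2.3, "tz": 0, "rx": 0.008, "ry": 0.006, "rz": 0.13, "hand": -1},
  {"tx": -0.8, "ty": -2.3, "tz": 0.1, "rx": 0.008, "ry": 0.006, "rz": 0.13, "hand": -1},
])

```text
clock: 7.25
ee_pos: [0.4098, -0.0969, 0.2582]
ee_rot: [[-0.866, 0.493, 0.083], [0.493, 0.87, -0.017], [-0.08, 0.026, -0.996]]
wrist_force: [-0.7, -0.3, -0.8]
width: 0.0918
```

Call:
drive_tool([
  {"tx": -1.0, "ty": -2.2, "tz": 0.1, "rx": 0.008, "ry": 0.006, "rz": 0.13, "hand": -1},
  {"tx": -1.3, "ty": -2.0, "tz": 0.1, "rx": 0.008, "ry": 0.006, "rz": 0.13, "hand": -1},
  {"tx": -1.6, "ty": -1.8, "tz": 0.1, "rx": 0.008, "ry": 0.006, "rz": 0.13, "hand": -1},
  {"tx": -1.8, "ty": -1.6, "tz": 0.1, "rx": 0.008, "ry": 0.006, "rz": 0.13, "hand": -1},
  {"tx": -2.0, "ty": -1.3, "tz": 0.1, "rx": 0.008, "ry": 0.006, "rz": 0.13, "hand": -1},
])

```text
clock: 7.75
ee_pos: [0.4031, -0.2169, 0.2551]
ee_rot: [[-0.392, 0.919, 0.034], [0.92, 0.392, -0.021], [-0.032, 0.023, -0.999]]
wrist_force: [1.1, 0.5, 0.1]
width: 0.0916
```

```bash
python3 - <<'E'
from h import *
plan([.399,-.311,.26],Rt(-7),4)
p,d,P=grab('top','top4')
cv2.imwrite('pics/top4.png',cv2.resize(p[80:330,160:440],None,fx=2.5,fy=2.4)[:,:,::-1])
E
```

```text
now [ 0.4031 -0.2169  0.2551] w 0.0916 F [1.1 0.5 0.1] t 7.75
total rot [0.031 0.026 0.525] dist 0.094
1 [-2.13 -1.01 -0.08] [0.0077 0.0064 0.1313]
2 [-2.24 -0.73 -0.08] [0.0077 0.0064 0.1313]
3 [-2.32 -0.43 -0.09] [0.0077 0.0064 0.1313]
4 [-2.35 -0.12 -0.11] [0.0077 0.0064 0.1313]
```

View pics/top4.png

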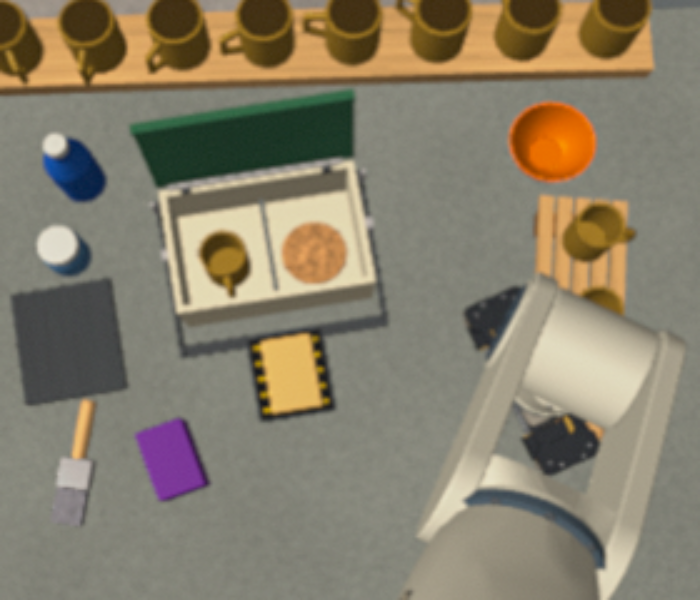

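Lid open, brick centred on the tread (crop (290,373)), disc clearly visible at crop (314,252). Measure disc and slab from this frame, and continue to the mug.

```bash
python3 - <<'E'
from h import *
p,d,P=load('top','top4')
H=cv2.cvtColor(p,cv2.COLOR_RGB2HSV).astype(int);X,Y,Z=P[...,0],P[...,1],P[...,2]
t=(d>0)&(Z>.005)&(Z<.025)&(np.hypot(X-.6044,Y+.0038)<.055)&(H[...,1]>95)
print(t.sum(),P[t].mean(0),cv2.minEnclosingCircle((P[t][:,:2]*1000).astype(np.float32)))
t=(d>0)&(X>.38)&(X<.6)&(Y>.2)&(Y<.4)&(H[...,2]<95)&(H[...,1]<60)&(Z>.006)&(Z<.02);print(rect(P[t][:,:2]),P[t].mean(0))
t=(d>0)&(X>.38)&(X<.52)&(Y>-.05)&(Y<.1)&(H[...,2]>180)&(Z>.075);print('brick',rect(P[t][:,:2]),P[t].mean(0))
t=(d>0)&(X>.53)&(X<.66)&(Y>.05)&(Y<.16)&(Z>.085)&(Z<.1);print('stored',rect(P[t][:,:2]))
E
```

```text
516 [ 0.60586228 -0.00278079  0.0162247 ] ((606.52685546875, -2.952307939529419), 41.11528396606445)
(array([508.6, 311.8]), array([172.5, 130.6]), 8.9) [0.49622531 0.30914554 0.01215839]
brick (array([439.6,  26.5]), array([88.2, 57.9]), 7.9) [0.43898056 0.02678701 0.09151444]
stored (array([583.6, 122.6]), array([59.2, 94.1]), 24.8)
```

Call:
drive_tool([
  {"tx": -2.1, "ty": -1.0, "tz": 0, "rx": 0.008, "ry": 0.006, "rz": 0.13, "hand": -1},
  {"tx": -2.2, "ty": -0.7, "tz": 0, "rx": 0.008, "ry": 0.006, "rz": 0.13, "hand": -1},
  {"tx": -2.3, "ty": -0.4, "tz": 0, "rx": 0.008, "ry": 0.006, "rz": 0.13, "hand": -1},
  {"tx": -2.3, "ty": -0.1, "tz": 0, "rx": 0.008, "ry": 0.006, "rz": 0.13, "hand": -1},
  {"tx": 0, "ty": 0, "tz": 0, "rx": 0, "ry": 0, "rz": 0, "hand": -1},
])

```text
clock: 8.3
ee_pos: [0.401, -0.3104, 0.2565]
ee_rot: [[0.114, 0.993, -0.0], [0.993, -0.114, -0.003], [-0.003, 0.0, -1.0]]
wrist_force: [-0.2, 0.8, 0.4]
width: 0.0917
```

```bash
python3 - <<'E'
from h import *
plan([.399,-.311,.166],Rt(-7),1)
p,d,P=grab('side','side5')
cv2.imwrite('pics/side5.png',cv2.resize(p[180:400,220:440],None,fx=2.7,fy=2.7)[:,:,::-1])
E
```

```text
now [ 0.401  -0.3104  0.2565] w 0.0917 F [-0.2  0.8  0.4] t 8.3
total rot [0.    0.003 0.007] dist 0.091
1 [-0.05 -0.19  9.05] [0.0001 0.0031 0.0075]
```

View pics/side5.png

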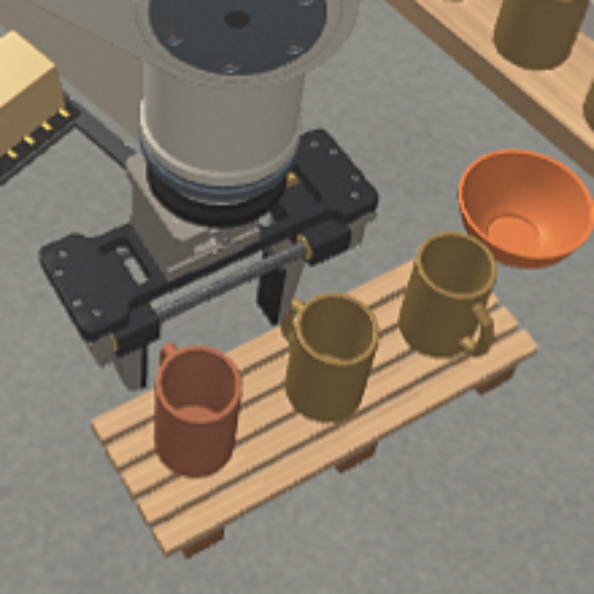

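Call:
drive_tool([
  {"tx": -0.1, "ty": -0.2, "tz": 2, "rx": 0, "ry": 0, "rz": 0.01, "hand": -0.75},
  {"tx": 0, "ty": 0, "tz": 2, "rx": 0, "ry": 0, "rz": 0, "hand": -0.75},
  {"tx": 0, "ty": 0, "tz": 2, "rx": 0, "ry": 0, "rz": 0, "hand": -0.75},
  {"tx": 0, "ty": 0, "tz": 2, "rx": 0, "ry": 0, "rz": 0, "hand": -0.75},
  {"tx": 0, "ty": 0, "tz": 1.2, "rx": 0, "ry": 0, "rz": 0, "hand": -0.75},
])

```text
clock: 8.85
ee_pos: [0.3979, -0.3079, 0.163]
ee_rot: [[0.117, 0.993, -0.002], [0.993, -0.117, -0.001], [-0.001, -0.002, -1.0]]
wrist_force: [0.5, 1.0, 0.4]
width: 0.0804
```

Call:
drive_tool([
  {"tx": 0, "ty": 0, "tz": 0, "rx": 0, "ry": 0, "rz": 0, "hand": -0.75},
  {"tx": 0, "ty": 0, "tz": 0, "rx": 0, "ry": 0, "rz": 0, "hand": -0.4},
  {"tx": 0, "ty": 0, "tz": 0, "rx": 0, "ry": 0, "rz": 0, "hand": 0},
  {"tx": 0, "ty": 0, "tz": 0, "rx": 0, "ry": 0, "rz": 0, "hand": 1},
  {"tx": 0, "ty": 0, "tz": 0, "rx": 0, "ry": 0, "rz": 0, "hand": 1},
], grip_force=20)

```text
clock: 9.35
ee_pos: [0.3989, -0.3099, 0.165]
ee_rot: [[0.121, 0.993, 0.0], [0.993, -0.121, -0.003], [-0.003, 0.001, -1.0]]
wrist_force: [0.4, 1.3, 4.2]
width: 0.0563
```

Call:
drive_tool([
  {"tx": 0, "ty": 0, "tz": 0, "rx": 0, "ry": 0, "rz": 0, "hand": 1},
  {"tx": 0, "ty": 0, "tz": 0, "rx": 0, "ry": 0, "rz": 0, "hand": 1},
])

```text
clock: 9.55
ee_pos: [0.399, -0.3099, 0.1649]
ee_rot: [[0.121, 0.993, 0.0], [0.993, -0.121, -0.003], [-0.003, 0.001, -1.0]]
wrist_force: [0.4, 0.5, 6.7]
width: 0.0562
```

Call:
drive_tool([
  {"tx": 0, "ty": 0, "tz": -1, "rx": 0, "ry": 0, "rz": 0, "hand": 1},
  {"tx": 0, "ty": 0, "tz": -3, "rx": 0, "ry": 0, "rz": 0, "hand": 1},
  {"tx": 0, "ty": 0, "tz": -4, "rx": 0, "ry": 0, "rz": 0, "hand": 1},
  {"tx": 0, "ty": 0, "tz": -3, "rx": 0, "ry": 0, "rz": 0, "hand": 1},
  {"tx": 0, "ty": 0, "tz": -1, "rx": 0, "ry": 0, "rz": 0, "hand": 1},
])

```text
clock: 10.05
ee_pos: [0.3993, -0.31, 0.2874]
ee_rot: [[0.121, 0.993, 0.002], [0.993, -0.121, -0.005], [-0.005, 0.003, -1.0]]
wrist_force: [-1.1, 0.0, -3.2]
width: 0.0562
```

```bash
python3 - <<'E'
from h import *
plan([.606,-.003,.285],Rt(98),15)
p,d,P=grab('side','side6')
cv2.imwrite('pics/side6.png',cv2.resize(p[130:400,160:440],None,fx=2.2,fy=2.2)[:,:,::-1])
E
```

```text
now [ 0.3993 -0.31    0.2874] w 0.0562 F [-1.1  0.  -3.2] t 10.05
total rot [-0.002  0.006 -1.832] dist 0.37
1 [2.2  1.12 0.01] [-1.000e-04  4.000e-04 -1.221e-01]
2 [2.05 1.38 0.01] [-1.000e-04  4.000e-04 -1.221e-01]
3 [1.86 1.62 0.01] [-1.000e-04  4.000e-04 -1.221e-01]
4 [1.65 1.83 0.01] [-1.000e-04  4.000e-04 -1.221e-01]
5 [1.42 2.02 0.01] [-1.000e-04  4.000e-04 -1.221e-01]
6 [1.16 2.18 0.01] [-1.000e-04  4.000e-04 -1.221e-01]
7 [0.89 2.3  0.01] [-1.000e-04  4.000e-04 -1.221e-01]
8 [0.6  2.39 0.02] [-1.000e-04  4.000e-04 -1.221e-01]
9 [0.3  2.45 0.02] [-1.000e-04  4.000e-04 -1.221e-01]
10 [0.   2.47 0.02] [-1.000e-04  4.000e-04 -1.221e-01]
11 [-0.3   2.45  0.02] [-1.000e-04  4.000e-04 -1.221e-01]
12 [-0.6   2.39  0.02] [-1.000e-04  4.000e-04 -1.221e-01]
13 [-0.88  2.3   0.02] [-1.000e-04  4.000e-04 -1.221e-01]
14 [-1.16  2.18  0.02] [-1.000e-04  4.000e-04 -1.221e-01]
15 [-1.41  2.02  0.02] [-1.000e-04  4.000e-04 -1.221e-01]
```

View pics/side6.png

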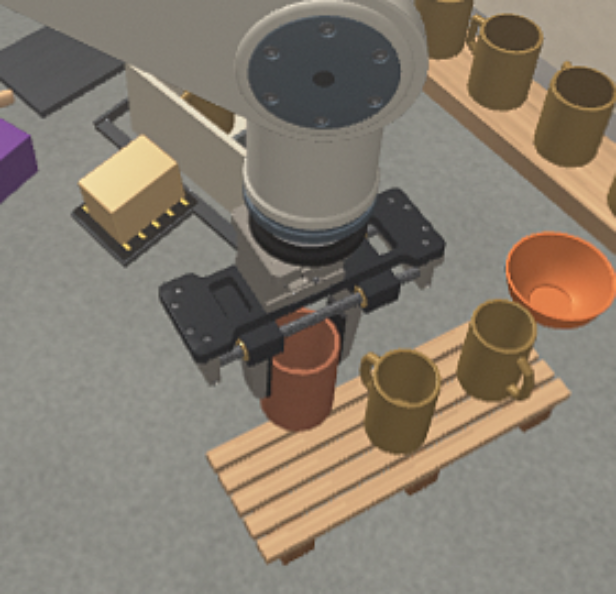

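The mug is held upright at (300,375), the ochre mugs unmoved, brick still on the tread. Carry it over the chest.

Call:
drive_tool([
  {"tx": 1.6, "ty": 0.8, "tz": 0, "rx": 0, "ry": 0, "rz": -0.12, "hand": 1},
  {"tx": 2.1, "ty": 1.4, "tz": 0, "rx": 0, "ry": 0, "rz": -0.12, "hand": 1},
  {"tx": 1.9, "ty": 1.6, "tz": 0, "rx": 0, "ry": 0, "rz": -0.12, "hand": 1},
  {"tx": 1.7, "ty": 1.8, "tz": 0, "rx": 0, "ry": 0, "rz": -0.12, "hand": 1},
  {"tx": 1.4, "ty": 2.0, "tz": 0, "rx": 0, "ry": 0, "rz": -0.12, "hand": 1},
])

```text
clock: 10.6
ee_pos: [0.463, -0.2106, 0.282]
ee_rot: [[-0.465, 0.886, -0.004], [0.886, 0.465, -0.001], [0.001, -0.004, -1.0]]
wrist_force: [0.2, -0.1, -1.6]
width: 0.0564
```

Call:
drive_tool([
  {"tx": 1.2, "ty": 2.2, "tz": 0, "rx": 0, "ry": 0, "rz": -0.12, "hand": 1},
  {"tx": 0.9, "ty": 2.3, "tz": 0, "rx": 0, "ry": 0, "rz": -0.12, "hand": 1},
  {"tx": 0.6, "ty": 2.4, "tz": 0, "rx": 0, "ry": 0, "rz": -0.12, "hand": 1},
  {"tx": 0.3, "ty": 2.4, "tz": 0, "rx": 0, "ry": 0, "rz": -0.12, "hand": 1},
  {"tx": 0, "ty": 2.5, "tz": 0, "rx": 0, "ry": 0, "rz": -0.12, "hand": 1},
])

```text
clock: 11.1
ee_pos: [0.5333, -0.109, 0.2816]
ee_rot: [[-0.884, 0.468, -0.004], [0.468, 0.884, -0.002], [0.003, -0.003, -1.0]]
wrist_force: [0.2, 0.4, -2.3]
width: 0.0567
```

```bash
python3 - <<'E'
from h import *
plan([.606,-.003,.285],Rt(98),6)
E
```

```text
now [ 0.5333 -0.109   0.2816] w 0.0567 F [ 0.2  0.4 -2.3] t 11.1
total rot [-0.002 -0.004 -0.627] dist 0.129
1 [-0.24  2.13 -0.06] [-0.0004 -0.0006 -0.1045]
2 [-0.46  2.09 -0.06] [-0.0004 -0.0006 -0.1045]
3 [-0.68  2.03 -0.06] [-0.0004 -0.0006 -0.1045]
4 [-0.89  1.95 -0.06] [-0.0004 -0.0006 -0.1045]
5 [-1.09  1.85 -0.06] [-0.0004 -0.0006 -0.1045]
6 [-1.27  1.72 -0.06] [-0.0004 -0.0006 -0.1045]
```

Call:
drive_tool([
  {"tx": -0.2, "ty": 2.1, "tz": 0, "rx": 0, "ry": 0, "rz": -0.11, "hand": 1},
  {"tx": -0.5, "ty": 2.1, "tz": 0, "rx": 0, "ry": 0, "rz": -0.11, "hand": 1},
  {"tx": -0.7, "ty": 2.0, "tz": 0, "rx": 0, "ry": 0, "rz": -0.1, "hand": 1},
  {"tx": -0.9, "ty": 2.0, "tz": 0, "rx": 0, "ry": 0, "rz": -0.1, "hand": 1},
  {"tx": -1.1, "ty": 1.8, "tz": 0, "rx": 0, "ry": 0, "rz": -0.1, "hand": 1},
])

```text
clock: 11.6
ee_pos: [0.5941, -0.0213, 0.2811]
ee_rot: [[-0.999, -0.032, -0.004], [-0.032, 0.999, -0.002], [0.004, -0.002, -1.0]]
wrist_force: [0.2, 0.1, -2.0]
width: 0.0567
```

Call:
drive_tool([
  {"tx": -1.2, "ty": 1.5, "tz": 0, "rx": 0, "ry": 0, "rz": -0.1, "hand": 1},
  {"tx": 0, "ty": 0.2, "tz": 0, "rx": 0, "ry": 0, "rz": 0, "hand": 1},
  {"tx": 0, "ty": 0, "tz": 0, "rx": 0, "ry": 0, "rz": 0, "hand": 1},
  {"tx": 0, "ty": 0, "tz": 0, "rx": 0, "ry": 0, "rz": 0, "hand": 1},
])

```text
clock: 12.0
ee_pos: [0.605, -0.0053, 0.2823]
ee_rot: [[-0.992, -0.125, -0.003], [-0.125, 0.992, -0.002], [0.003, -0.002, -1.0]]
wrist_force: [0.1, -0.3, -2.4]
width: 0.0568
```

```bash
python3 - <<'E'
from h import *
plan([.606,-.003,.147],Rt(98),1)
for n in('side','top'):
    p,d,P=grab(n,n+'7')
    q=p[60:260,140:400] if n=='side' else p[120:260,200:340]
    cv2.imwrite(f'pics/{n}7.png',cv2.resize(q,None,fx=3,fy=3)[:,:,::-1])
    X,Y,Z=P[...,0],P[...,1],P[...,2];H=cv2.cvtColor(p,cv2.COLOR_RGB2HSV)
    t=(d>0)&(np.hypot(X-.606,Y+.003)<.07)&(Z>.145)&(Z<.245)&((H[...,0]<12))&(H[...,1]>90)
    print(n,t.sum())
    for z in range(150,245,15):
        k=t&(Z>z/1e3)&(Z<z/1e3+.015)
        if k.sum()>4: print(z,k.sum(),P[k].min(0).round(3),P[k].max(0).round(3))
E
```

```text
now [ 0.605  -0.0053  0.2823] w 0.0568 F [ 0.1 -0.3 -2.4] t 12.0
total rot [-0.002 -0.003 -0.014] dist 0.135
1 [-0.18  0.25 13.53] [-0.002  -0.0033 -0.014 ]
side 888
150 78 [ 0.575 -0.036  0.153] [ 0.626 -0.003  0.165]
165 124 [ 0.567 -0.036  0.165] [0.625 0.007 0.18 ]
180 117 [ 0.555 -0.036  0.18 ] [0.622 0.017 0.195]
195 173 [ 0.555 -0.036  0.195] [0.628 0.021 0.21 ]
210 206 [ 0.558 -0.034  0.21 ] [0.631 0.022 0.225]
225 188 [ 0.571 -0.034  0.225] [0.624 0.024 0.239]
top 9
150 6 [ 0.617 -0.027  0.155] [0.628 0.007 0.163]
```

View pics/side7.png

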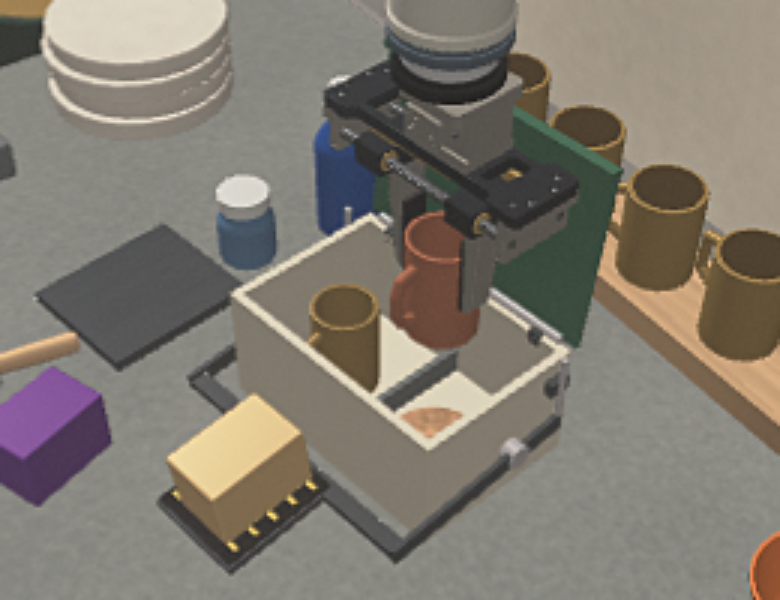

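Mug is upright above the free bay (crop (440,285)), handle toward the robot. Lower, slowing near the disc.

Call:
drive_tool([
  {"tx": -0.1, "ty": 0.2, "tz": 1, "rx": 0, "ry": 0, "rz": -0.014, "hand": 1},
  {"tx": 0, "ty": 0, "tz": 3, "rx": 0, "ry": 0, "rz": 0, "hand": 1},
  {"tx": 0, "ty": 0, "tz": 3, "rx": 0, "ry": 0, "rz": 0, "hand": 1},
  {"tx": 0, "ty": 0, "tz": 3, "rx": 0, "ry": 0, "rz": 0, "hand": 1},
  {"tx": 0, "ty": 0, "tz": 1.5, "rx": 0, "ry": 0, "rz": 0, "hand": 1},
])

```text
clock: 12.6
ee_pos: [0.6049, -0.0032, 0.1653]
ee_rot: [[-0.99, -0.141, -0.005], [-0.141, 0.99, -0.002], [0.005, -0.001, -1.0]]
wrist_force: [-0.5, 0.7, -2.6]
width: 0.0564
```

Call:
drive_tool([
  {"tx": 0, "ty": 0, "tz": 0.6, "rx": 0, "ry": 0, "rz": 0, "hand": 1},
  {"tx": 0, "ty": 0, "tz": 0.4, "rx": 0, "ry": 0, "rz": 0, "hand": 1},
  {"tx": 0, "ty": 0, "tz": 0.3, "rx": 0, "ry": 0, "rz": 0, "hand": 1},
  {"tx": 0, "ty": 0, "tz": 0, "rx": 0, "ry": 0, "rz": 0, "hand": 1},
])

```text
clock: 13.0
ee_pos: [0.6069, -0.003, 0.1559]
ee_rot: [[-0.99, -0.141, 0.0], [-0.141, 0.99, -0.002], [0.0, -0.002, -1.0]]
wrist_force: [-0.4, 0.1, -2.3]
width: 0.0565
```

```bash
python3 - <<'E'
from h import *
plan([.606,-.003,.146],Rt(98),1)
E
```

```text
now [ 0.6069 -0.003   0.1559] w 0.0565 F [-0.4  0.1 -2.3] t 13.0
total rot [-0.002 -0.     0.002] dist 0.01
1 [0.09 0.01 0.99] [-0.0021 -0.0003  0.0019]
```

Call:
drive_tool([
  {"tx": 0.1, "ty": 0, "tz": 0.4, "rx": 0, "ry": 0, "rz": 0, "hand": 1},
  {"tx": 0, "ty": 0, "tz": 0.3, "rx": 0, "ry": 0, "rz": 0, "hand": 1},
  {"tx": 0, "ty": 0, "tz": 0.2, "rx": 0, "ry": 0, "rz": 0, "hand": 1},
  {"tx": 0, "ty": 0, "tz": 0, "rx": 0, "ry": 0, "rz": 0, "hand": 1},
])

```text
clock: 13.4
ee_pos: [0.6055, -0.0031, 0.1462]
ee_rot: [[-0.99, -0.141, -0.001], [-0.141, 0.99, -0.002], [0.001, -0.002, -1.0]]
wrist_force: [-0.2, -0.3, -2.1]
width: 0.0563
```

Call:
drive_tool([
  {"tx": 0, "ty": 0, "tz": 0.1, "rx": 0, "ry": 0, "rz": 0, "hand": 1},
  {"tx": 0, "ty": 0, "tz": 0.1, "rx": 0, "ry": 0, "rz": 0, "hand": 1},
  {"tx": 0, "ty": 0, "tz": 0, "rx": 0, "ry": 0, "rz": 0, "hand": 1},
])

```text
clock: 13.7
ee_pos: [0.6056, -0.0031, 0.146]
ee_rot: [[-0.99, -0.141, -0.001], [-0.141, 0.99, -0.002], [0.001, -0.002, -1.0]]
wrist_force: [-6.1, -0.5, 16.3]
width: 0.0566
```

Call:
drive_tool([
  {"tx": 0, "ty": 0, "tz": -0.1, "rx": 0, "ry": 0, "rz": 0, "hand": 1},
  {"tx": 0, "ty": 0, "tz": 0, "rx": 0, "ry": 0, "rz": 0, "hand": -0.4},
  {"tx": 0, "ty": 0, "tz": 0, "rx": 0, "ry": 0, "rz": 0, "hand": -0.4},
  {"tx": 0, "ty": 0, "tz": 0, "rx": 0, "ry": 0, "rz": 0, "hand": -0.4},
])

```text
clock: 14.1
ee_pos: [0.6056, -0.0031, 0.1451]
ee_rot: [[-0.99, -0.141, -0.001], [-0.141, 0.99, -0.002], [0.001, -0.002, -1.0]]
wrist_force: [0.2, -0.4, -0.7]
width: 0.0646
```

```bash
python3 - <<'E'
from h import *
plan([.606,-.003,.146],Rt(98),1)
p,d,P=grab('side','side8')
cv2.imwrite('pics/side8.png',cv2.resize(p[60:260,140:400],None,fx=3,fy=3)[:,:,::-1])
E
```

```text
now [ 0.6056 -0.0031  0.1451] w 0.0646 F [ 0.2 -0.4 -0.7] t 14.1
total rot [-0.002 -0.001  0.002] dist 0.001
1 [-0.04  0.01 -0.09] [-0.002  -0.0013  0.0019]
```

View pics/side8.png

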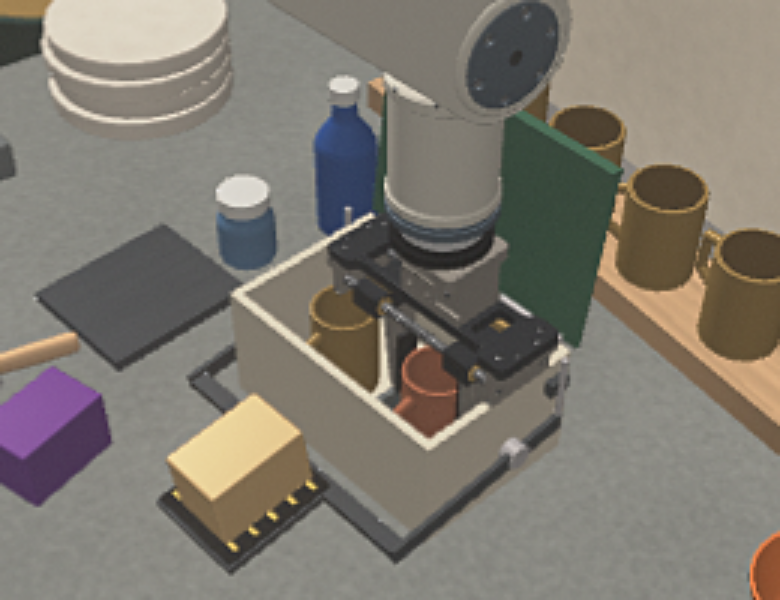

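Mug stands in the bay (crop (430,390)), fingers open and clear of the walls. Rise straight up.

Call:
drive_tool([
  {"tx": 0, "ty": 0, "tz": -1, "rx": 0, "ry": 0, "rz": 0, "hand": -0.4},
  {"tx": 0, "ty": 0, "tz": -3, "rx": 0, "ry": 0, "rz": 0, "hand": -0.4},
  {"tx": 0, "ty": 0, "tz": -4, "rx": 0, "ry": 0, "rz": 0, "hand": -0.4},
  {"tx": 0, "ty": 0, "tz": -4, "rx": 0, "ry": 0, "rz": 0, "hand": -0.4},
  {"tx": 0, "ty": 0, "tz": -1.5, "rx": 0, "ry": 0, "rz": 0, "hand": -0.4},
])

```text
clock: 14.65
ee_pos: [0.6071, -0.0029, 0.285]
ee_rot: [[-0.99, -0.141, 0.005], [-0.141, 0.99, -0.002], [-0.004, -0.003, -1.0]]
wrist_force: [0.6, -0.3, 0.1]
width: 0.0642
```

```bash
python3 - <<'E'
from h import *
plan([.4265,.026,.24],Rt(98,-.12),6)
R=Rt(98,-.12)
for n in('side',):
    p,d,P=grab(n,n+'9')
    cv2.imwrite(f'pics/{n}9.png',cv2.resize(p[60:260,140:400],None,fx=3,fy=3)[:,:,::-1])
    X,Y,Z=P[...,0],P[...,1],P[...,2];H=cv2.cvtColor(p,cv2.COLOR_RGB2HSV)
    t=(d>0)&(np.hypot(X-.606,Y+.003)<.05)&(Z>.094)&(Z<.106)&((H[...,0]<12))&(H[...,1]>90)
    print('mug rim',t.sum(),rect(P[t][:,:2]),Z[t].mean())
    t=(d>0)&(X>.38)&(X<.52)&(Y>-.05)&(Y<.1)&(H[...,2]>180)&(abs(H[...,0]-20.)<8)&(Z>.075);print('brick',rect(P[t][:,:2]),P[t].mean(0))
E
```

```text
now [ 0.6071 -0.0029  0.285 ] w 0.0642 F [ 0.6 -0.3  0.1] t 14.65
total rot [-0.003 -0.116  0.002] dist 0.188
1 [2.92 0.9  0.73] [-0.0004 -0.0193  0.0004]
2 [2.93 0.9  0.68] [-0.0004 -0.0193  0.0004]
3 [2.94 0.9  0.62] [-0.0004 -0.0193  0.0004]
4 [2.95 0.9  0.57] [-0.0004 -0.0193  0.0004]
5 [2.96 0.9  0.51] [-0.0004 -0.0193  0.0004]
6 [2.97 0.9  0.45] [-0.0004 -0.0193  0.0004]
mug rim 165 (array([604.8,  -4.2]), array([57. , 56.5]), 29.8) 0.09894080524992561
brick (array([437.3,  25.9]), array([88. , 61.1]), 8.7) [0.43626131 0.0259421  0.09133465]
```

View pics/side9.png

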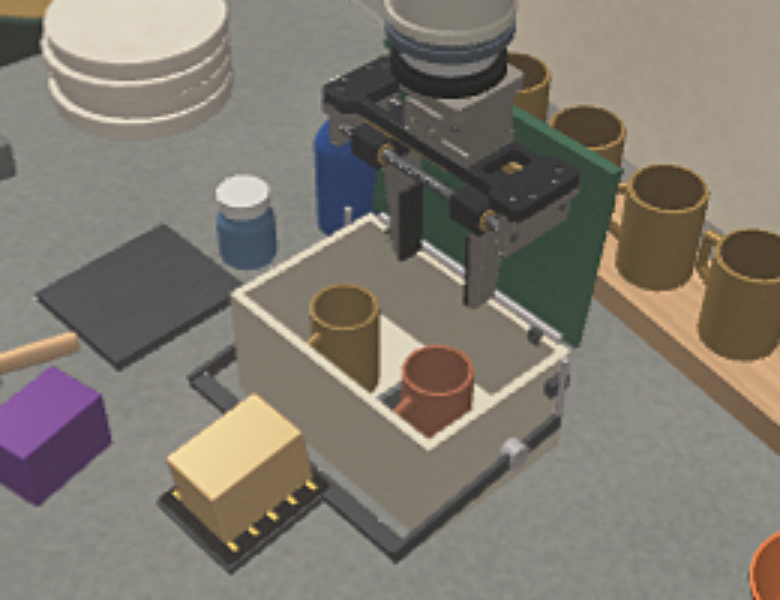

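Mug stands at (0.605,-0.004) vs disc (0.606,-0.003), upright. Back to the brick.

Call:
drive_tool([
  {"tx": 2.0, "ty": 0.6, "tz": 0.3, "rx": 0, "ry": -0.02, "rz": 0, "hand": -0.6},
  {"tx": 3.7, "ty": 0.9, "tz": 0.4, "rx": 0, "ry": -0.02, "rz": 0, "hand": -1},
  {"tx": 3.7, "ty": 1.0, "tz": 0.3, "rx": 0, "ry": -0.02, "rz": 0, "hand": -1},
  {"tx": 3.8, "ty": 1.0, "tz": 0.3, "rx": 0, "ry": -0.02, "rz": 0, "hand": -1},
  {"tx": 3.8, "ty": 1.0, "tz": 0.2, "rx": 0, "ry": -0.02, "rz": 0, "hand": -1},
])

```text
clock: 15.2
ee_pos: [0.4295, 0.0178, 0.2565]
ee_rot: [[-0.985, -0.141, 0.097], [-0.14, 0.99, 0.012], [-0.097, -0.002, -0.995]]
wrist_force: [-0.7, 0.1, -0.3]
width: 0.092
```

Call:
drive_tool([
  {"tx": 1.9, "ty": 0.6, "tz": 0, "rx": 0, "ry": -0.016, "rz": 0, "hand": -1},
  {"tx": 0, "ty": 0, "tz": 0, "rx": 0, "ry": 0, "rz": 0, "hand": -1},
])

```text
clock: 15.4
ee_pos: [0.4085, 0.0212, 0.2545]
ee_rot: [[-0.984, -0.141, 0.11], [-0.141, 0.99, 0.014], [-0.111, -0.002, -0.994]]
wrist_force: [-0.4, 1.1, 0.3]
width: 0.0918
```

```bash
python3 - <<'E'
from h import *
plan([.4326,.026,.1406],Rt(98,-.12),1)
E
```

```text
now [0.4085 0.0212 0.2545] w 0.0918 F [-0.4  1.1  0.3] t 15.4
total rot [-0.001 -0.009  0.002] dist 0.117
1 [-1.17  0.15 11.59] [-0.0012 -0.0088  0.0025]
```

Call:
drive_tool([
  {"tx": -1.1, "ty": 0.2, "tz": 1, "rx": 0, "ry": -0.01, "rz": 0, "hand": -1},
  {"tx": 0, "ty": 0, "tz": 3, "rx": 0, "ry": 0, "rz": 0, "hand": -1},
  {"tx": 0, "ty": 0, "tz": 3, "rx": 0, "ry": 0, "rz": 0, "hand": -1},
  {"tx": 0, "ty": 0, "tz": 3, "rx": 0, "ry": 0, "rz": 0, "hand": -1},
  {"tx": 0, "ty": 0, "tz": 1, "rx": 0, "ry": 0, "rz": 0, "hand": -1},
])

```text
clock: 15.9
ee_pos: [0.436, 0.0261, 0.1454]
ee_rot: [[-0.983, -0.141, 0.12], [-0.14, 0.99, 0.015], [-0.12, -0.002, -0.993]]
wrist_force: [0.3, 0.8, 0.2]
width: 0.0917
```

Call:
drive_tool([
  {"tx": 0, "ty": 0, "tz": 0, "rx": 0, "ry": 0, "rz": 0, "hand": -1},
  {"tx": 0, "ty": 0, "tz": 0, "rx": 0, "ry": 0, "rz": 0, "hand": -1},
])

```text
clock: 16.1
ee_pos: [0.4368, 0.0262, 0.1485]
ee_rot: [[-0.982, -0.141, 0.123], [-0.14, 0.99, 0.016], [-0.124, -0.002, -0.992]]
wrist_force: [-0.5, 0.5, -0.3]
width: 0.092
```

```bash
python3 - <<'E'
from h import *
plan([.4326,.026,.1406],Rt(98,-.12),1)
E
```

```text
now [0.4368 0.0262 0.1485] w 0.092 F [-0.5  0.5 -0.3] t 16.1
total rot [-0.002  0.005  0.002] dist 0.009
1 [0.51 0.04 0.73] [-0.0017  0.0047  0.0021]
```

Call:
drive_tool([
  {"tx": 0.5, "ty": 0, "tz": 0.7, "rx": 0, "ry": 0, "rz": 0, "hand": -1},
  {"tx": 0, "ty": 0, "tz": 0, "rx": 0, "ry": 0, "rz": 0, "hand": -0.5},
  {"tx": 0, "ty": 0, "tz": 0, "rx": 0, "ry": 0, "rz": 0, "hand": 1},
  {"tx": 0, "ty": 0, "tz": 0, "rx": 0, "ry": 0, "rz": 0, "hand": 1},
  {"tx": 0, "ty": 0, "tz": 0, "rx": 0, "ry": 0, "rz": 0, "hand": 1},
], grip_force=40)

```text
clock: 16.6
ee_pos: [0.4323, 0.0257, 0.1409]
ee_rot: [[-0.982, -0.141, 0.124], [-0.14, 0.99, 0.016], [-0.125, -0.002, -0.992]]
wrist_force: [0.5, -0.8, -0.8]
width: 0.062
```

Call:
drive_tool([
  {"tx": 0, "ty": 0, "tz": 0, "rx": 0, "ry": 0, "rz": 0, "hand": 1},
  {"tx": 0, "ty": 0, "tz": 0, "rx": 0, "ry": 0, "rz": 0, "hand": 1},
])

```text
clock: 16.8
ee_pos: [0.4323, 0.0258, 0.1408]
ee_rot: [[-0.982, -0.141, 0.124], [-0.14, 0.99, 0.016], [-0.125, -0.002, -0.992]]
wrist_force: [-2.3, 1.2, 6.3]
width: 0.0594
```

```bash
python3 - <<'E'
from h import *
R=Rt(98,-.12)
plan([.4326,.026,.1906],R,10)
E
```

```text
now [0.4323 0.0258 0.1408] w 0.0594 F [-2.3  1.2  6.3] t 16.8
total rot [-0.002  0.005  0.002] dist 0.05
1 [-0.07  0.   -0.49] [-0.0002  0.0005  0.0002]
2 [-0.07  0.   -0.49] [-0.0002  0.0005  0.0002]
3 [-0.07  0.   -0.49] [-0.0002  0.0005  0.0002]
4 [-0.06  0.   -0.49] [-0.0002  0.0005  0.0002]
5 [-0.06  0.   -0.49] [-0.0002  0.0005  0.0002]
6 [-0.06  0.   -0.49] [-0.0002  0.0005  0.0002]
7 [-0.06  0.   -0.49] [-0.0002  0.0005  0.0002]
8 [-0.06  0.   -0.49] [-0.0002  0.0005  0.0002]
9 [-0.06  0.   -0.49] [-0.0002  0.0005  0.0002]
10 [-0.06  0.   -0.49] [-0.0002  0.0005  0.0002]
```

Call:
drive_tool([
  {"tx": 0, "ty": 0, "tz": -0.1, "rx": 0, "ry": 0, "rz": 0, "hand": 1},
  {"tx": 0, "ty": 0, "tz": -0.2, "rx": 0, "ry": 0, "rz": 0, "hand": 1},
  {"tx": 0, "ty": 0, "tz": -0.2, "rx": 0, "ry": 0, "rz": 0, "hand": 1},
  {"tx": -0.1, "ty": 0, "tz": -0.2, "rx": 0, "ry": 0, "rz": 0, "hand": 1},
  {"tx": 0, "ty": 0, "tz": -0.2, "rx": 0, "ry": 0, "rz": 0, "hand": 1},
])

```text
clock: 17.3
ee_pos: [0.4313, 0.0256, 0.1494]
ee_rot: [[-0.982, -0.141, 0.122], [-0.14, 0.99, 0.016], [-0.123, -0.002, -0.992]]
wrist_force: [-1.4, -0.5, -5.6]
width: 0.0598
```

Call:
drive_tool([
  {"tx": 0, "ty": 0, "tz": -0.2, "rx": 0, "ry": 0, "rz": 0, "hand": 1},
  {"tx": 0, "ty": 0, "tz": -0.2, "rx": 0, "ry": 0, "rz": 0, "hand": 1},
  {"tx": -0.1, "ty": 0, "tz": -0.2, "rx": 0, "ry": 0, "rz": 0, "hand": 1},
  {"tx": 0, "ty": 0, "tz": -0.2, "rx": 0, "ry": 0, "rz": 0, "hand": 1},
  {"tx": 0, "ty": 0, "tz": -0.2, "rx": 0, "ry": 0, "rz": 0, "hand": 1},
])

```text
clock: 17.8
ee_pos: [0.432, 0.0257, 0.1599]
ee_rot: [[-0.982, -0.141, 0.124], [-0.14, 0.99, 0.016], [-0.125, -0.002, -0.992]]
wrist_force: [-1.0, 0.5, -4.4]
width: 0.0596
```

```bash
python3 - <<'E'
from h import *
p,d,P=grab('side','side10')
cv2.imwrite('pics/side10.png',cv2.resize(p[60:260,140:400],None,fx=3,fy=3)[:,:,::-1])
E
```

```text
(no output)
```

View pics/side10.png

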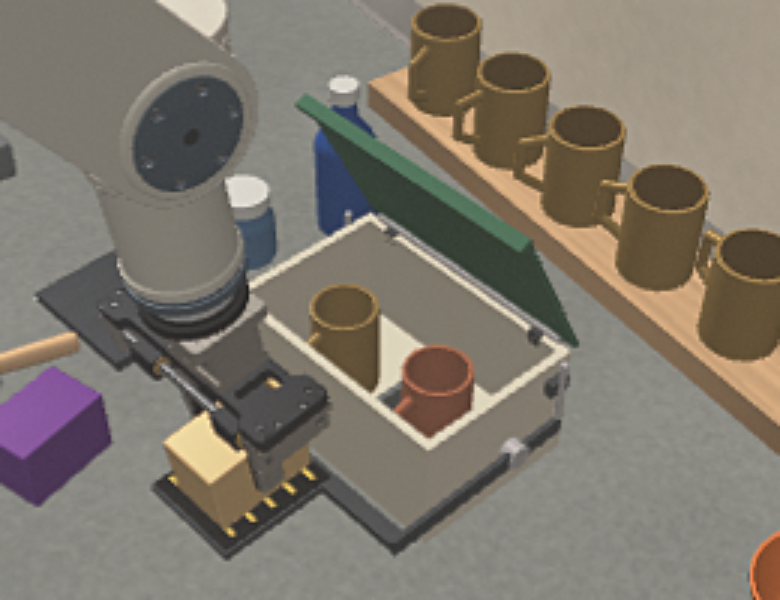

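The lid is coming down gently, tread following the brick. Continue.

Call:
drive_tool([
  {"tx": 0, "ty": 0, "tz": -0.2, "rx": 0, "ry": 0, "rz": 0, "hand": 1},
  {"tx": 0, "ty": 0, "tz": -0.2, "rx": 0, "ry": 0, "rz": 0, "hand": 1},
  {"tx": -0.1, "ty": 0, "tz": -0.2, "rx": 0, "ry": 0, "rz": 0, "hand": 1},
  {"tx": 0, "ty": 0, "tz": -0.2, "rx": 0, "ry": 0, "rz": 0, "hand": 1},
  {"tx": 0, "ty": 0, "tz": -0.2, "rx": 0, "ry": 0, "rz": 0, "hand": 1},
])

```text
clock: 18.35
ee_pos: [0.432, 0.0257, 0.1701]
ee_rot: [[-0.982, -0.141, 0.125], [-0.14, 0.99, 0.016], [-0.126, -0.002, -0.992]]
wrist_force: [2.6, 1.2, -4.4]
width: 0.0595
```

Call:
drive_tool([
  {"tx": 0, "ty": 0, "tz": -0.2, "rx": 0, "ry": 0, "rz": 0, "hand": 1},
  {"tx": 0, "ty": 0, "tz": -0.2, "rx": 0, "ry": 0, "rz": 0, "hand": 1},
  {"tx": -0.1, "ty": 0, "tz": -0.2, "rx": 0, "ry": 0, "rz": 0, "hand": 1},
  {"tx": 0, "ty": 0, "tz": -0.2, "rx": 0, "ry": 0, "rz": 0, "hand": 1},
  {"tx": 0, "ty": 0, "tz": -0.2, "rx": 0, "ry": 0, "rz": 0, "hand": 1},
])

```text
clock: 18.85
ee_pos: [0.4315, 0.0256, 0.18]
ee_rot: [[-0.982, -0.141, 0.124], [-0.14, 0.99, 0.016], [-0.125, -0.002, -0.992]]
wrist_force: [1.5, 0.5, -4.4]
width: 0.0599
```

Call:
drive_tool([
  {"tx": 0, "ty": 0, "tz": -0.2, "rx": 0, "ry": 0, "rz": 0, "hand": 1},
  {"tx": 0, "ty": 0, "tz": -0.2, "rx": 0, "ry": 0, "rz": 0, "hand": 1},
  {"tx": -0.1, "ty": 0, "tz": -0.2, "rx": 0, "ry": 0, "rz": 0, "hand": 1},
  {"tx": 0, "ty": 0, "tz": -0.2, "rx": 0, "ry": 0, "rz": 0, "hand": 1},
  {"tx": 0, "ty": 0, "tz": -0.2, "rx": 0, "ry": 0, "rz": 0, "hand": 1},
])

```text
clock: 19.35
ee_pos: [0.4311, 0.0257, 0.19]
ee_rot: [[-0.982, -0.141, 0.124], [-0.14, 0.99, 0.016], [-0.125, -0.002, -0.992]]
wrist_force: [2.4, 0.5, -3.7]
width: 0.06
```

Call:
drive_tool([
  {"tx": 0, "ty": 0, "tz": -0.2, "rx": 0, "ry": 0, "rz": 0, "hand": 1},
  {"tx": 0, "ty": 0, "tz": -0.2, "rx": 0, "ry": 0, "rz": 0, "hand": 1},
  {"tx": -0.1, "ty": 0, "tz": -0.2, "rx": 0, "ry": 0, "rz": 0, "hand": 1},
  {"tx": 0, "ty": 0, "tz": -0.2, "rx": 0, "ry": 0, "rz": 0, "hand": 1},
  {"tx": 0, "ty": 0, "tz": -0.3, "rx": 0, "ry": 0, "rz": 0, "hand": 1},
])

```text
clock: 19.85
ee_pos: [0.4295, 0.0255, 0.2003]
ee_rot: [[-0.983, -0.141, 0.121], [-0.14, 0.99, 0.015], [-0.122, -0.002, -0.993]]
wrist_force: [0.6, 0.0, -6.9]
width: 0.0598
```

```bash
python3 - <<'E'
from h import *
plan([.43,.026,.25],Rt(98),1)
p,d,P=grab('side','side11')
cv2.imwrite('pics/side11.png',cv2.resize(p[60:260,140:400],None,fx=3,fy=3)[:,:,::-1])
E
```

```text
now [0.4295 0.0255 0.2003] w 0.0598 F [ 0.6  0.  -6.9] t 19.85
total rot [-0.002  0.122  0.002] dist 0.05
1 [-0.66  0.03 -4.92] [-0.0016  0.1221  0.0021]
```

View pics/side11.png

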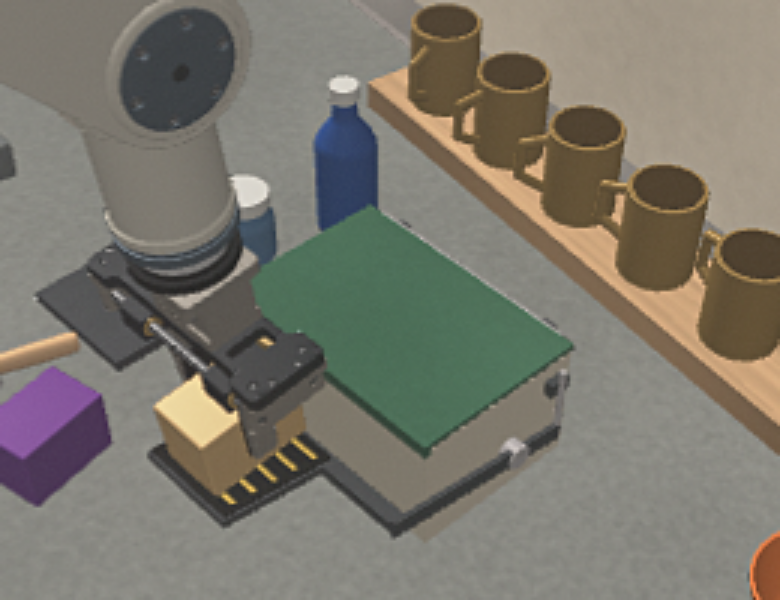

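Lid shut, brick weight fully on the gripper. Level the brick and carry to the slab.

Call:
drive_tool([
  {"tx": 0, "ty": 0, "tz": -1.0, "rx": 0, "ry": 0, "rz": 0, "hand": 1},
  {"tx": 0, "ty": 0, "tz": -1.5, "rx": 0, "ry": 0.04, "rz": 0, "hand": 1},
  {"tx": 0, "ty": 0, "tz": -1.5, "rx": 0, "ry": 0.04, "rz": 0, "hand": 1},
  {"tx": 0, "ty": 0, "tz": -1.5, "rx": 0, "ry": 0.04, "rz": 0, "hand": 1},
  {"tx": 0, "ty": 0, "tz": -0.5, "rx": 0, "ry": 0, "rz": 0, "hand": 1},
])

```text
clock: 20.4
ee_pos: [0.4266, 0.0251, 0.2623]
ee_rot: [[-0.99, -0.141, 0.007], [-0.141, 0.99, -0.001], [-0.007, -0.002, -1.0]]
wrist_force: [-0.1, 0.1, -7.7]
width: 0.0595
```

```bash
python3 - <<'E'
from h import *
plan([.497,.311,.255],Rt(99.3),9)
E
```

```text
now [0.4266 0.0251 0.2623] w 0.0595 F [-0.1  0.1 -7.7] t 20.4
total rot [-0.002  0.007 -0.021] dist 0.295
1 [-1.22  3.03  0.08] [-0.0003  0.0007 -0.0023]
2 [-1.23  3.03  0.08] [-0.0003  0.0007 -0.0023]
3 [-1.24  3.03  0.08] [-0.0003  0.0007 -0.0023]
4 [-1.24  3.03  0.08] [-0.0003  0.0007 -0.0023]
5 [-1.25  3.02  0.08] [-0.0003  0.0007 -0.0023]
6 [-1.26  3.02  0.08] [-0.0003  0.0007 -0.0023]
7 [-1.26  3.02  0.08] [-0.0003  0.0007 -0.0023]
8 [-1.27  3.01  0.08] [-0.0003  0.0007 -0.0023]
9 [-1.28  3.01  0.08] [-0.0003  0.0007 -0.0023]
```

Call:
drive_tool([
  {"tx": -0.7, "ty": 1.8, "tz": 0, "rx": 0, "ry": 0.002, "rz": -0.004, "hand": 1},
  {"tx": -1.3, "ty": 3.2, "tz": 0, "rx": 0, "ry": 0.002, "rz": -0.004, "hand": 1},
  {"tx": -1.5, "ty": 3.6, "tz": 0, "rx": 0, "ry": 0.002, "rz": -0.004, "hand": 1},
  {"tx": -1.5, "ty": 3.6, "tz": 0, "rx": 0, "ry": 0, "rz": -0.004, "hand": 1},
  {"tx": -1.5, "ty": 3.6, "tz": 0, "rx": 0, "ry": 0, "rz": -0.004, "hand": 1},
])

```text
clock: 20.9
ee_pos: [0.466, 0.1923, 0.26]
ee_rot: [[-0.987, -0.161, -0.0], [-0.161, 0.987, -0.002], [0.001, -0.002, -1.0]]
wrist_force: [0.3, -1.3, -6.2]
width: 0.0597
```

Call:
drive_tool([
  {"tx": -1.5, "ty": 3.6, "tz": 0, "rx": 0, "ry": 0, "rz": 0, "hand": 1},
  {"tx": -1.4, "ty": 3.4, "tz": 0, "rx": 0, "ry": 0, "rz": 0, "hand": 1},
  {"tx": -1.2, "ty": 2.8, "tz": 0, "rx": 0, "ry": 0, "rz": 0, "hand": 1},
  {"tx": -0.6, "ty": 1.5, "tz": 0, "rx": 0, "ry": 0, "rz": 0, "hand": 1},
  {"tx": 0, "ty": 0, "tz": 0, "rx": 0, "ry": 0, "rz": 0, "hand": 1},
])

```text
clock: 21.4
ee_pos: [0.4944, 0.3116, 0.2595]
ee_rot: [[-0.987, -0.163, -0.001], [-0.163, 0.987, -0.002], [0.001, -0.001, -1.0]]
wrist_force: [-0.3, -0.0, -7.2]
width: 0.0598
```

```bash
python3 - <<'E'
from h import *
plan([.497,.311,.124],Rt(99.3),1)
E
```

```text
now [0.4944 0.3116 0.2595] w 0.0598 F [-0.3 -0.  -7.2] t 21.4
total rot [-0.001 -0.001  0.001] dist 0.136
1 [-0.26 -0.08 13.55] [-0.0014 -0.0009  0.001 ]
```

Call:
drive_tool([
  {"tx": -0.2, "ty": 0, "tz": 1.5, "rx": 0, "ry": 0, "rz": 0, "hand": 1},
  {"tx": 0, "ty": 0, "tz": 3.5, "rx": 0, "ry": 0, "rz": 0, "hand": 1},
  {"tx": 0, "ty": 0, "tz": 3.5, "rx": 0, "ry": 0, "rz": 0, "hand": 1},
  {"tx": 0, "ty": 0, "tz": 2.5, "rx": 0, "ry": 0, "rz": 0, "hand": 1},
  {"tx": 0, "ty": 0, "tz": 1.0, "rx": 0, "ry": 0, "rz": 0, "hand": 1},
])

```text
clock: 21.9
ee_pos: [0.4943, 0.3076, 0.1365]
ee_rot: [[-0.987, -0.16, -0.006], [-0.16, 0.987, -0.005], [0.007, -0.004, -1.0]]
wrist_force: [-1.1, -0.9, -6.8]
width: 0.0597
```

Call:
drive_tool([
  {"tx": 0, "ty": 0, "tz": 0.3, "rx": 0, "ry": 0, "rz": 0, "hand": 1},
  {"tx": 0, "ty": 0, "tz": 0.3, "rx": 0, "ry": 0, "rz": 0, "hand": 1},
  {"tx": 0, "ty": 0, "tz": 0, "rx": 0, "ry": 0, "rz": 0, "hand": 1},
  {"tx": 0, "ty": 0, "tz": 0, "rx": 0, "ry": 0, "rz": 0, "hand": 1},
])

```text
clock: 22.3
ee_pos: [0.4967, 0.3103, 0.1351]
ee_rot: [[-0.987, -0.161, 0.0], [-0.161, 0.987, -0.001], [-0.0, -0.001, -1.0]]
wrist_force: [-0.6, 0.7, -6.8]
width: 0.0598
```

Call:
drive_tool([
  {"tx": 0, "ty": 0, "tz": 0.4, "rx": 0, "ry": 0, "rz": 0, "hand": 1},
  {"tx": 0, "ty": 0, "tz": 0.4, "rx": 0, "ry": 0, "rz": 0, "hand": 1},
  {"tx": 0, "ty": 0, "tz": 0.3, "rx": 0, "ry": 0, "rz": 0, "hand": 1},
  {"tx": 0, "ty": 0, "tz": 0.1, "rx": 0, "ry": 0, "rz": 0, "hand": 1},
  {"tx": 0, "ty": 0, "tz": 0, "rx": 0, "ry": 0, "rz": 0, "hand": 1},
])

```text
clock: 22.8
ee_pos: [0.4961, 0.31, 0.122]
ee_rot: [[-0.987, -0.161, -0.001], [-0.161, 0.987, -0.002], [0.002, -0.002, -1.0]]
wrist_force: [-2.6, -0.4, -3.6]
width: 0.0595
```

Call:
drive_tool([
  {"tx": 0, "ty": 0, "tz": 0.1, "rx": 0, "ry": 0, "rz": 0, "hand": 1},
  {"tx": 0, "ty": 0, "tz": 0, "rx": 0, "ry": 0, "rz": 0, "hand": 1},
])

```text
clock: 23.0
ee_pos: [0.4959, 0.31, 0.1219]
ee_rot: [[-0.987, -0.161, -0.001], [-0.161, 0.987, -0.002], [0.002, -0.002, -1.0]]
wrist_force: [-5.5, -3.4, 7.7]
width: 0.06
```

Down on the slab. Release and retreat.

Call:
drive_tool([
  {"tx": 0, "ty": 0, "tz": 0, "rx": 0, "ry": 0, "rz": 0, "hand": -1},
  {"tx": 0, "ty": 0, "tz": 0, "rx": 0, "ry": 0, "rz": 0, "hand": -1},
  {"tx": 0, "ty": 0, "tz": 0, "rx": 0, "ry": 0, "rz": 0, "hand": -1},
  {"tx": 0, "ty": 0, "tz": 0, "rx": 0, "ry": 0, "rz": 0, "hand": -1},
  {"tx": 0, "ty": 0, "tz": -1, "rx": 0, "ry": 0, "rz": 0, "hand": -1},
])

```text
clock: 23.5
ee_pos: [0.4956, 0.3097, 0.1302]
ee_rot: [[-0.987, -0.161, -0.003], [-0.161, 0.987, -0.003], [0.003, -0.003, -1.0]]
wrist_force: [0.2, -0.2, 0.2]
width: 0.0919
```

Call:
drive_tool([
  {"tx": 0, "ty": 0, "tz": -3, "rx": 0, "ry": 0, "rz": 0, "hand": -1},
  {"tx": 0, "ty": 0, "tz": -4, "rx": 0, "ry": 0, "rz": 0, "hand": -1},
  {"tx": 0, "ty": 0, "tz": -4, "rx": 0, "ry": 0, "rz": 0, "hand": -1},
  {"tx": 0, "ty": 0, "tz": -4, "rx": 0, "ry": 0, "rz": 0, "hand": -1},
  {"tx": 0, "ty": 0, "tz": -2, "rx": 0, "ry": 0, "rz": 0, "hand": -1},
])

```text
clock: 24.0
ee_pos: [0.4972, 0.311, 0.3056]
ee_rot: [[-0.987, -0.161, 0.003], [-0.161, 0.987, 0.001], [-0.003, 0.0, -1.0]]
wrist_force: [-0.7, 0.0, -0.6]
width: 0.0919
```

Call:
drive_tool([
  {"tx": 2, "ty": 3, "tz": 0, "rx": 0, "ry": 0, "rz": 0, "hand": -1},
  {"tx": 3, "ty": 3, "tz": 0, "rx": 0, "ry": 0, "rz": 0, "hand": -1},
  {"tx": 3, "ty": 3, "tz": 0, "rx": 0, "ry": 0, "rz": 0, "hand": -1},
  {"tx": 2, "ty": 2, "tz": 0, "rx": 0, "ry": 0, "rz": 0, "hand": -1},
  {"tx": 0, "ty": 0, "tz": 0, "rx": 0, "ry": 0, "rz": 0, "hand": -1},
])

```text
clock: 24.5
ee_pos: [0.3775, 0.4044, 0.3017]
ee_rot: [[-0.986, -0.164, -0.001], [-0.164, 0.986, -0.001], [0.002, -0.001, -1.0]]
wrist_force: [0.1, 0.1, 0.6]
width: 0.0923
```

```bash
python3 - <<'E'
from h import *
plan([.43,.026,.25],Rt(98),1)
for n in('side','top'):
    p,d,P=grab(n,n+'12')
    X,Y,Z=P[...,0],P[...,1],P[...,2];H=cv2.cvtColor(p,cv2.COLOR_RGB2HSV).astype(int)
    t=(d>0)&(X>.4)&(X<.6)&(Y>.22)&(Y<.42)&(abs(H[...,0]-20)<6)&(H[...,1]>100)&(Z>.064)&(Z<.09)
    if t.sum()>20: print('brick',rect(P[t][:,:2]),Z[t].min(),Z[t].max(),np.median(Z[t]))
    t=(d>0)&(abs(H[...,0]-71)<12)&(H[...,1]>80)&(X>.45)&(X<.78)&(Y>-.12)&(Y<.22)&(Z>.08);print('lid',rect(P[t][:,:2]),np.percentile(Z[t],[2,50,98]))
E
```

```text
now [0.3775 0.4044 0.3017] w 0.0923 F [0.1 0.1 0.6] t 24.5
total rot [-0.001 -0.002  0.025] dist 0.386
1 [  1.01 -38.19   5.21] [-0.0011 -0.0016  0.0249]
brick (array([493.5, 309.7]), array([89.2, 62.2]), 7.1) 0.06458746074403154 0.07631933562153148 0.07179372767839093
lid (array([604.9,  51.4]), array([161.3, 237.7]), 7.9) [0.11507786 0.1179626  0.12088895]
brick (array([496.6, 309.6]), array([91.1, 61.5]), 9.5) 0.06411742005348398 0.08008391839443907 0.07222837986576136
lid (array([604.1,  52.3]), array([160.7, 238.9]), 8.2) [0.11308876 0.11821714 0.12313271]
```

View pics/side12.png

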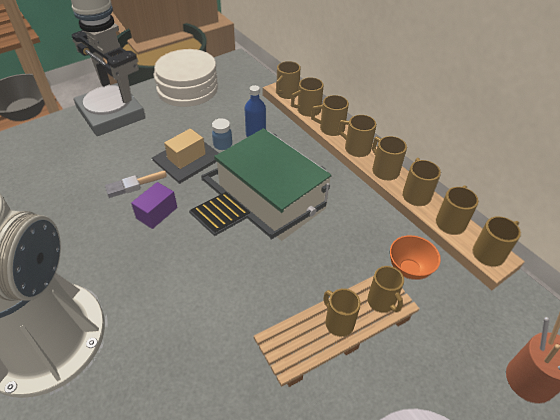

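View pics/top12.png

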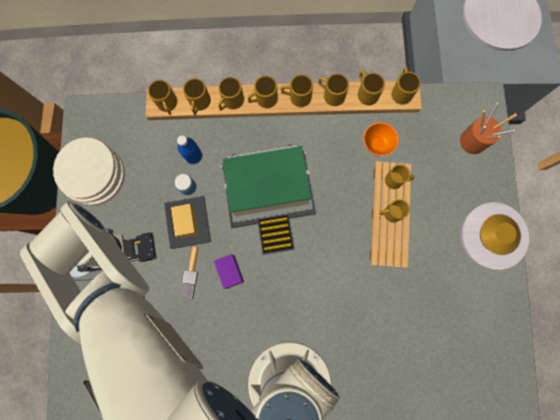

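Lid shut (top (268,180)), brick flat and centred on the slab (top (183,220)), ochre mugs, jar, brush, bowl and bottle where they were; the gripper is clear. Handing in.

```bash
python3 - <<'E'
from workcell import workorder
print(workorder.sign_off())
E
```

```text
the job is handed in; nothing more can be done
None
```

The job is done and handed in at about 24.6 s on the clock, well inside the 72 s limit. The sign-off gave no verdict.

**What I did:** I lowered the brick onto the pedal and let go, and the lid stood fully up. The terracotta mug then went onto the cork disc with a light touch-down of about 16 N before release. I lifted the brick off at about 20 mm/s so the lid came down gently. Finally I set the brick back on its slab and backed the arm away.

**Last checks:**
- **Mug:** its rim measured (0.605, -0.004) against the disc at (0.606, -0.003). It stood upright with the rim at the expected height. This was measured before the lid shut, so it was not seen afterwards.
- **Brick:** it lies flat, with its middle within about 2 mm of the slab's.
- **Lid:** shut, with its top at 0.118 m, the same as at the start. I had no direct reading of its speed on the way down.
- **Other things:** the two ochre mugs on the board, the jar, brush, bowl and bottle look unmoved in the final pictures. The stored ochre mug showed no change while the lid was open.

No check failed. The two cameras differed by 1 to 3 mm, within what the calibration allows.

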